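# Clear the deburring machine and retension its sprung arm

### The arm

A 6-joint arm with a two-finger parallel gripper is mounted at the origin on the work surface. World frame = base frame: x ahead of the robot, y to its left, z up, the work surface at z = 0. Lengths are in m, angles in rad, forces in N, time in s.
With the tool pointing down it reaches from about 0.375 to 0.9 m from the base axis. Payload 3.1 kg.
Tool frame: the origin (TCP) lies between the finger pads; the fingertips stand 22 mm ahead of it and the grasp point (between the pads) lies 3 mm ahead of it; z points along the fingers, y is the line along which they close (so a half turn about z gives the same grasp; the last joint's range is limited). The gripper opens to 87 mm and grips with 3 to 60 N. Pads are 19 mm wide; open, the fingers measure 117 mm over their backs; the gripper's body (75 mm by 190 mm) begins 51 mm behind the grasp point.
Start: joints at [-1.347, 0.527, 1.433, -0, 1.181, -0.178], TCP at [0.245, -0.575, 0.245] pointing down, gripper open.
Joint ranges: [-3.08, 3.08], [-0.75, 2.2], [0.22, 2.44], [-1.43, 4.57], [0, 2.65], [-2.85, 2.85]. Speed limits (rad/s): [2.79, 2.79, 3.14, 3.14, 3.14, 3.14].

### API

Orientations are given as a unit quaternion [x, y, z, w].
In Python, from rig import robot gives the robot as it stands.
- The arm moves only by the tool move_arm, never from a script. Its argument "series" is text: rows parted by semicolons, each of 6 numbers parted by spaces: the shift along the tool's x, y, z in mm, then the turn, a rotation vector about the tool's x, y, z in degrees. In form: dx dy dz ax ay az; .... A call has 1 to 8 rows; each row is the pose to reach, as a shift and turn from the pose commanded when the call began, along the tool's axes at that moment; what a row does not reach only later rows make up. A row lasts 1/12 s, in which the tool goes at most 41.7 mm and 7.16 degrees, less where a joint would pass 70% of its speed; a pose out of reach is approached as far as the arm can. A call with a gripper value outside its range is refused whole. "jaw" is the opening, from 0 (shut) to 1 (fully open), set as the call begins (left out, the last holds). The fingers move at their own pace and stop on an object; "newtons" is the grip in N (left out, the last holds). Time passes only in rows, so rows that repeat a pose let the fingers close. It gives the time, the measured TCP pose, the force, the opening and the grip force at its end, in the units of the state.
- robot.get_obs(): the state, without advancing time (a new reading comes with each control period).
- robot.camera(name): name is "side" or "top" or "wrist"; returns a dict with "img" (480x640x3 uint8, red, green, blue), "mtx" (3x3 intrinsics, pixels), "world_to_cam" (4x4, takes a point from world to camera coordinates). Camera axes: x right, y down, z forward; pixel columns grow to the right and rows downward; lengths in m; the calibration is good to about 2 mm. A picture is of the moment at which its call begins. There is no depth.
- robot.hand_in(): hands the job in; it is judged then, once.
Trained networks look in a picture, given as the dict that the camera call returned (one of the last four; its "shot" number tells which), for a name from the list of things; names that differ only in an ending like _2 or _b are one class to them, and where a whole thing is asked for, a point or a joint stands for the part that bears it (a point fixed in the world has none). Each returns a list of dicts, best first, with "p" (0 to 1); they miss things now and then, are a little off and sometimes report something else, mostly with a low value. They report only what shows in the picture. A call takes as long as a camera call. They do not tell look-alikes from the thing itself.
- robot.search_frame(picture, thing): "xyz" ([x, y, z] in m, in world coordinates, good to about 4 mm: the middle of the surface that is visible of it).
- robot.tip_of(picture, thing): "xyz" ([x, y, z] in m, in world coordinates, good to about 4 mm: a listed point, or the origin of a listed thing).
The state is a dict: "time": time; "q": joint angles; "joint_velocities": joint speeds; "joint_torque": joint torques, N m; "position": TCP position; "tool_rot": TCP orientation; "ft_force": force on the tool from outside, world axes, zero at the start; "moment": the same for the moment, N m; "grip_width": finger opening in m; "grip_force": force on a finger pad.
Only numpy, scipy, OpenCV 4.12 (cv2) and the standard library are available. Lean on these libraries where they do the work, as an engineer would, in place of code of your own. Each camera call takes 0.05 s, during which the arm holds its last target. There are 200 camera calls.

### The job

Between two batches on the blue deburring machine: switch it off with its lever (pushed fully away from the robot), move every finished steel adapter from the catch tray into the grey tote, and turn the tension knob clockwise until the tip of the sprung arm points at the white mark. Only when all that is done, switch the machine back on (lever pulled fully back towards the robot). Handle adapters and turn the knob only while it is off, do not shift the mark, and leave the other things on the bench where they are.

Things in the scene. Friction and masses are not known exactly. Their poses are not given: they have to be found in the camera images.
- machine: Fixed blue bench machine. Its deck (300 x 280 mm, 60 mm high) carries lever, knob, sprung arm, mark. On its -y side: housings 120 mm high from 150 mm, 240 mm high plus a motor from 290 mm off the origin. Origin at table level under the deck; x away from the robot, y left. Knob axis at (-70, -30) mm, lever pivot (-70, 85), arm pivot (60, -90).
- isolator (a joint): Lever switch angle: 0 rad = on (leaning to the machine's -x, towards the robot), 1.0 rad = off (leaning to +x). Turns about the machine's y axis in stiff friction and stays where left (about 1 N at the tip moves it). Counts as off above 0.8, on below 0.2.
- isolator_tip (a point): Centre of the 26 mm black ball at the top of the lever. The ball is 80 mm from the lever's pivot, which lies 82 mm above the table, so that the ball travels from 38 mm on the -x side to 38 mm on the +x side of the pivot, at 152 to 162 mm height.
- tension_knob (a joint): Angle of the tension knob, rad, 0 to 5.0; grows clockwise seen from above. Turning clockwise moves the sprung arm's tip to the machine's +x, 0.12 rad of arm per rad of knob. The knob stays where left (friction 0.08 N m).
- tension_knob_grip (a point): Grip point of the black knob: on its vertical axis, 37 mm above the deck. The knob is a bar 57 mm long, 14 mm thick, 32 mm high (its top 7 mm above this point) on a 60 mm disc. This point's x axis runs along the bar, turning with it; grip it across the bar from above.
- pointer_tip (a point): Tip of the steel sprung arm: the pointer's end, 146 mm from the arm's pivot, 11 mm above the deck. Slack, the arm points to the machine's +y; the knob swings it towards +x.
- mark_point (a point): Where the pointer's end must be: at the inner end of the white mark, a radial tab 32 x 5 mm on a black arc scale, 146 mm from the arm's pivot. It starts anywhere from 0.24 to 0.45 rad of arm swing and must not be moved.
- tray: Fixed dark steel catch tray left of the machine, 250 x 270 mm (x, y), floor 4 mm thick, lip only 10 mm high. Origin under its centre; z up.
- tote: Fixed grey plastic tote, open on top, 210 x 260 mm (x, y) outside, 55 mm high, walls and floor 5 mm. Origin under its centre; z up.
- adapter1: Finished steel adapter: a block 34 long, 28 wide, 34 mm high with a 20 mm round threaded spigot, 24 mm long, at each end (82 mm overall), 200 g or so. Origin at its centre, x along its length, z up; lies in the tray, centre 21 mm above the table. Four to six of the six are present. Grip the block across its 28 mm width.
- adapter2: Finished steel adapter: a block 34 long, 28 wide, 34 mm high with a 20 mm round threaded spigot, 24 mm long, at each end (82 mm overall), 200 g or so. Origin at its centre, x along its length, z up; lies in the tray, centre 21 mm above the table. Four to six of the six are present. Grip the block across its 28 mm width.
- adapter3: Finished steel adapter: a block 34 long, 28 wide, 34 mm high with a 20 mm round threaded spigot, 24 mm long, at each end (82 mm overall), 200 g or so. Origin at its centre, x along its length, z up; lies in the tray, centre 21 mm above the table. Four to six of the six are present. Grip the block across its 28 mm width.
- adapter4: Finished steel adapter: a block 34 long, 28 wide, 34 mm high with a 20 mm round threaded spigot, 24 mm long, at each end (82 mm overall), 200 g or so. Origin at its centre, x along its length, z up; lies in the tray, centre 21 mm above the table. Four to six of the six are present. Grip the block across its 28 mm width.
- adapter5: Finished steel adapter: a block 34 long, 28 wide, 34 mm high with a 20 mm round threaded spigot, 24 mm long, at each end (82 mm overall), 200 g or so. Origin at its centre, x along its length, z up; lies in the tray, centre 21 mm above the table. Four to six of the six are present. Grip the block across its 28 mm width.
- adapter6: Finished steel adapter: a block 34 long, 28 wide, 34 mm high with a 20 mm round threaded spigot, 24 mm long, at each end (82 mm overall), 200 g or so. Origin at its centre, x along its length, z up; lies in the tray, centre 21 mm above the table. Four to six of the six are present. Grip the block across its 28 mm width.
- wrench: Loose open wrench, 180 mm, lying across the far side, behind the tray. Not part of the job.
- screwdriver: Loose screwdriver, 150 mm, at the far side. Not part of the job.
- oil_bottle: White bottle, 68 mm wide, 190 mm tall, at the far side. Not part of the job.
- jar: Jar, 60 mm wide, 70 mm tall, between and beyond tray and tote. Not part of the job.
- carton: Cardboard carton 90 x 120 x 80 mm beyond the tote. Not part of the job.
- mug: White mug, 80 mm wide, 90 mm tall, near the robot on the left. Not part of the job.
Not all that is in view belongs to the job. Leave any turquoise look-alike of the adapter6 alone.

How it is judged:
By the outcome, as a careful person would: the job done as asked, in the order asked, and still so for the second after the job is handed in, with the robot touching nothing.
Of adapter1, adapter2, adapter3, adapter4, adapter5, adapter6 only 4 to 6 are there at a start; the rules pass over those that are not, and their reading is None.
At some moment in a run one of adapter1, adapter2, adapter3, adapter4, adapter5, adapter6 may be knocked a few centimetres aside while the robot is not near it.
Once in a run the grip may slacken for a moment while it holds something.
It also fails if it takes over 210 s, if anything falls off the work surface, if the arm or the gripper's body presses on something with over 40 N, if the wrist force passes 120 N, or if a joint passes its speed limit or range.

## Working session

There is one attempt and no reset: what is moved stays moved. The work goes in short steps, Python scripts to look and compute and a tool call to move; the robot and the scene stay as the last step left them, time stands still between calls to the robot, and variables do not carry over. Pictures are saved under pics/ and viewed, at most 14 in all, crops included, and the job is handed in when it is done.

Besides the shell and the picture viewer there is one more tool, called after "Emit:" as a command line: name --argument value ..., lists and objects as JSON in quotes. move_arm: Moves the arm, as the interface text tells. Its arguments: {"type":"object","properties":{"series":{"type":"string"},"jaw":{"type":"number"},"newtons":{"type":"number"}},"required":["series"]}

```bash
mkdir -p pics; ls
cat > h.py <<'E'
from rig import robot
import numpy as np, cv2
from scipy.spatial.transform import Rotation as R
def save(p,n,crop=None,f=1):
    im=p['img'][:,:,::-1]
    if crop: im=im[crop[1]:crop[3],crop[0]:crop[2]]
    cv2.imwrite('pics/'+n,cv2.resize(im,None,fx=f,fy=f,interpolation=cv2.INTER_CUBIC))
def px(p,X):
    c=p['world_to_cam']@np.r_[X,1]; u=p['mtx']@c[:3]; return (u[:2]/u[2]).round().astype(int)
def ray(p,uv,z):
    W=np.linalg.inv(p['world_to_cam']); d=W[:3,:3]@np.linalg.inv(p['mtx'])@np.r_[uv,1]; o=W[:3,3]
    return o+d*(z-o[2])/d[2]
def rel(X):  # shift in tool axes, mm, from measured pose
    o=robot.get_obs(); return (R.from_quat(o['tool_rot']).inv().apply(np.array(X)-o['position'])*1000).round(1)
E
python3 - <<'E'
from h import *
t=robot.camera('top');s=robot.camera('side')
save(t,'t0.png');save(s,'s0.png')
for n in ['machine','isolator_tip','tension_knob_grip','pointer_tip','mark_point','tray','tote','adapter1','mug','jar']:
  for p,m in((t,'t'),(s,'s')):
    for d in robot.tip_of(p,n)[:8]:
      if d['p']>.2: print(n,m,np.round(d['xyz'],3),round(d['p'],2),px(p,d['xyz']))
o=robot.get_obs();print(o['time'],o['position'],R.from_quat(o['tool_rot']).as_matrix().round(2).tolist())
E
```

```text
pics
machine t [ 0.555 -0.346 -0.001] 0.77 [448 224]
machine s [ 0.55  -0.341 -0.002] 0.96 [367 214]
isolator_tip t [ 0.449 -0.259  0.156] 0.62 [428 264]
isolator_tip s [ 0.444 -0.266  0.15 ] 0.64 [403 182]
isolator_tip s [0.531 0.35  0.004] 0.36 [258 405]
tension_knob_grip t [ 0.481 -0.379  0.094] 0.92 [471 252]
tension_knob_grip s [ 0.479 -0.377  0.099] 0.77 [399 179]
tension_knob_grip s [ 0.59  -0.147  0.023] 0.34 [327 241]
pointer_tip t [ 0.619 -0.289  0.071] 0.9 [432 197]
pointer_tip s [ 0.62  -0.288  0.077] 0.57 [336 193]
pointer_tip s [ 0.773  0.216 -0.004] 0.44 [180 326]
mark_point t [ 0.646 -0.293  0.07 ] 0.39 [434 186]
mark_point t [ 0.443 -0.261  0.158] 0.3 [428 266]
mark_point s [ 0.648 -0.294  0.074] 0.46 [326 191]
tray t [ 0.534 -0.063 -0.002] 0.91 [341 231]
tray s [ 0.527 -0.067 -0.003] 0.68 [341 273]
tote t [0.532 0.346 0.003] 0.62 [186 229]
tote s [ 0.53   0.351 -0.001] 0.86 [258 407]
adapter1 t [0.328 0.117 0.014] 0.87 [271 309]
adapter1 t [ 0.475 -0.07   0.019] 0.72 [343 253]
adapter1 t [ 0.586 -0.059  0.025] 0.72 [340 210]
adapter1 t [0.59  0.012 0.023] 0.67 [313 208]
adapter1 t [ 0.589 -0.149  0.018] 0.65 [374 210]
adapter1 s [ 0.589 -0.143  0.022] 0.9 [327 242]
adapter1 s [0.327 0.12  0.021] 0.78 [407 340]
adapter1 s [0.59  0.012 0.024] 0.69 [302 278]
adapter1 s [ 0.474 -0.074  0.018] 0.67 [365 269]
adapter1 s [ 0.445 -0.263  0.15 ] 0.64 [402 183]
adapter1 s [ 0.528 -0.067 -0.001] 0.63 [340 273]
adapter1 s [ 0.583 -0.063  0.021] 0.57 [317 261]
mug t [ 0.263  0.281 -0.001] 0.98 [209 332]
mug t [ 0.588 -0.146  0.02 ] 0.53 [373 210]
mug s [0.26 0.28 0.  ] 0.74 [422 421]
mug s [ 0.796 -0.138  0.001] 0.38 [249 234]
jar t [ 0.729  0.143 -0.002] 0.79 [265 157]
jar s [0.73  0.146 0.   ] 0.88 [216 308]
1.1 [ 0.24503038 -0.57493094  0.24456372] [[0.92, 0.39, 0.0], [0.39, -0.92, 0.0], [0.0, -0.0, -1.0]]
```

View pics/t0.png

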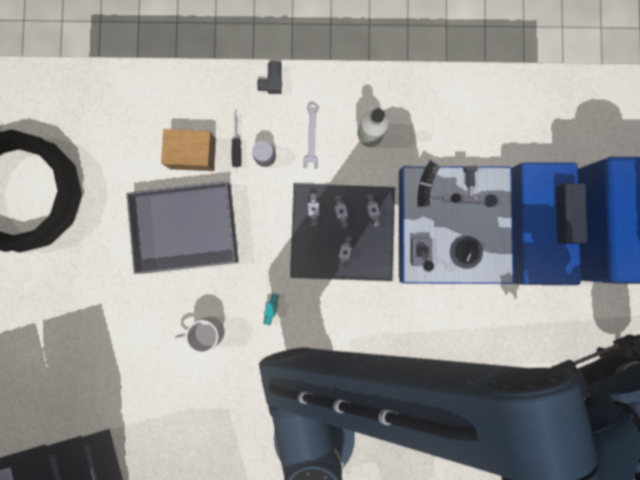

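View pics/s0.png

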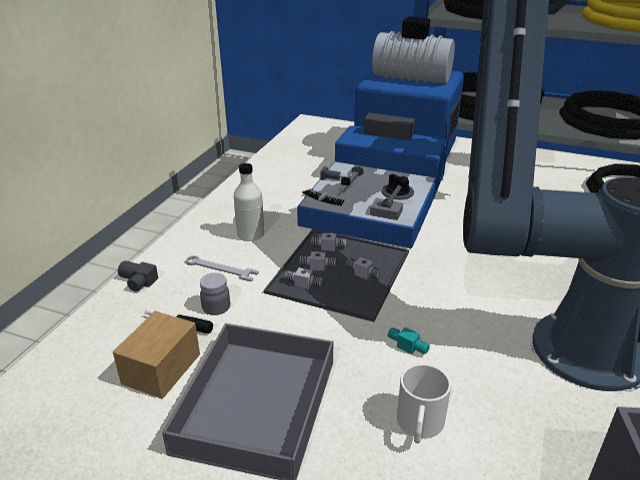

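Four steel adapters lie in the tray, at top pixels (313,208), (340,210), (374,210) and (345,252). The turquoise look-alike at (271,309) is outside the tray and so are the dark pipe fitting at (272,78) and the mug, so I leave those alone. The lever leans towards the robot (ball at 428,264), and the knob is at (467,252). First I'll move to the robot side of the lever ball.

Emit:
move_arm --series "256 -233 0 0 0 23;256 -233 0 0 0 23;256 -233 0 0 0 23;256 -233 0 0 0 23;256 -233 0 0 0 23;256 -233 0 0 0 23;256 -233 0 0 0 23;256 -233 0 0 0 23" --jaw 0 --newtons 30

```text
time: 1.77
position: [0.3843, -0.2702, 0.2448]
tool_rot: [1.0, 0.0, 0.0, 0.0]
ft_force: [0.1, -0.0, 0.8]
grip_width: 0.0415
grip_force: 0.0
```

Emit:
move_arm --series "0 -8 88 0 0 0;0 -8 88 0 0 0;0 -8 88 0 0 0;0 -8 88 0 0 0;0 -8 88 0 0 0"

```text
time: 2.18
position: [0.3843, -0.265, 0.1573]
tool_rot: [1.0, 0.0, 0.0, 0.0]
ft_force: [0.0, 0.4, 0.7]
grip_width: 0.0086
grip_force: 0.0
```

Run:
```python
from h import *
s=robot.camera('side');save(s,'s1.png',(300,120,480,260),4)
t=robot.camera('top')
for p in(s,t):print([ (np.round(d['xyz'],3),round(d['p'],2)) for d in robot.tip_of(p,'isolator_tip')[:2]])
o=robot.get_obs();print(o['position'],o['grip_width'])
```

```text
[(array([ 0.444, -0.263,  0.152]), 0.47)]
[(array([ 0.444, -0.26 ,  0.156]), 0.71)]
[ 0.3846389  -0.26559069  0.15841797] 0.0015627793583705568
```

View pics/s1.png

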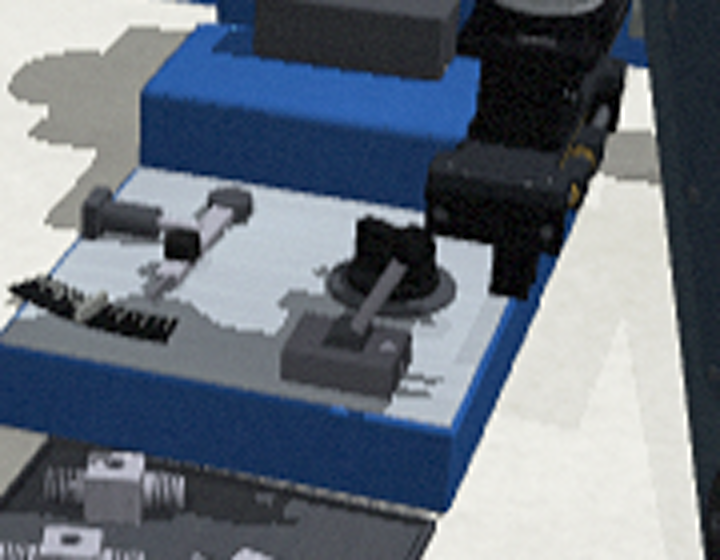

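The fingers (crop 515,270) stand clear behind the lever ball (crop 410,248). The white mark is at crop (90,300), past the pointer tip at (160,280). Now I'll push the lever away.

Emit:
move_arm --series "20 -2 0 0 0 0;40 -4 0 0 0 0;55 -4 -3 0 0 0;70 -4 -5 0 0 0;85 -4 -5 0 0 0;98 -4 -3 0 0 0;108 -4 0 0 0 0;108 -4 0 0 0 0"

```text
time: 3.05
position: [0.4937, -0.2607, 0.1574]
tool_rot: [1.0, 0.001, 0.001, 0.001]
ft_force: [0.2, 0.3, 0.0]
grip_width: 0.0003
grip_force: 0.0
```

Run:
```python
from h import *
s=robot.camera('side')
t=robot.camera('top')
for p in(s,t):print([ (np.round(d['xyz'],3),round(d['p'],2)) for d in robot.tip_of(p,'isolator_tip')[:2]])
o=robot.get_obs();print(o['position'],o['ft_force'])
```

```text
[(array([ 0.519, -0.261,  0.149]), 0.44)]
[]
[ 0.49109913 -0.25968923  0.15669752] [-0.23049296  0.19791744  0.18001143]
```

Emit:
move_arm --series "3 0 0 0 0 0;6 0 0 0 0 0;8 0 0 0 0 0;8 0 0 0 0 0"

```text
time: 3.58
position: [0.4954, -0.2594, 0.156]
tool_rot: [1.0, 0.002, -0.005, -0.001]
ft_force: [-10.0, -2.9, 3.3]
grip_width: 0.0004
grip_force: 5.5
```

Emit:
move_arm --series "-30 0 0 0 0 0;-30 0 -40 0 0 0;-30 0 -80 0 0 0;-30 0 -100 0 0 0;-60 40 -120 0 0 0;-60 80 -120 0 0 0;-60 117 -120 0 0 0;-60 117 -120 0 0 0" --jaw 1

```text
time: 4.25
position: [0.4403, -0.3848, 0.2781]
tool_rot: [1.0, -0.002, 0.002, 0.005]
ft_force: [1.2, 0.3, 0.5]
grip_width: 0.0461
grip_force: 0.0
```

Run:
```python
from h import *
w=robot.camera('wrist');save(w,'w1.png');t=robot.camera('top');s=robot.camera('side')
for n in ['isolator_tip','tension_knob_grip','pointer_tip','mark_point','machine']:
  for p in(w,t,s):print(n,[ (np.round(d['xyz'],3),round(d['p'],2),px(p,d['xyz'])) for d in robot.tip_of(p,n)[:2]])
o=robot.get_obs();print(o['position'],o['ft_force'],np.linalg.inv(w['world_to_cam'])[:3,3])
for X in((.6125,-.4335,.071),(.48,-.378,.104)):print(px(w,X))
```

```text
isolator_tip [(array([ 0.517, -0.261,  0.152]), 0.56, array([114, 123]))]
isolator_tip [(array([ 0.52 , -0.259,  0.153]), 0.64, array([427, 234]))]
isolator_tip [(array([ 0.729,  0.144, -0.005]), 0.63, array([216, 309])), (array([ 0.519, -0.261,  0.154]), 0.56, array([372, 177]))]
tension_knob_grip [(array([ 0.484, -0.376,  0.095]), 0.96, array([302, 169]))]
tension_knob_grip [(array([ 0.482, -0.379,  0.095]), 0.53, array([471, 251]))]
tension_knob_grip [(array([ 0.481, -0.378,  0.096]), 0.91, array([398, 180]))]
pointer_tip []
pointer_tip [(array([0.79 , 0.019, 0.001]), 0.71, array([311, 135])), (array([ 0.619, -0.288,  0.072]), 0.63, array([432, 196]))]
pointer_tip [(array([ 0.618, -0.288,  0.077]), 0.53, array([337, 193])), (array([ 0.48 , -0.374,  0.099]), 0.48, array([398, 180]))]
mark_point []
mark_point [(array([ 0.585, -0.056,  0.024]), 0.52, array([339, 211])), (array([ 0.645, -0.294,  0.071]), 0.45, array([434, 186]))]
mark_point [(array([ 0.617, -0.288,  0.076]), 0.66, array([337, 193])), (array([ 0.647, -0.295,  0.076]), 0.62, array([327, 190]))]
machine [(array([ 0.556, -0.344,  0.003]), 0.76, array([270,  87]))]
machine [(array([ 0.552, -0.347,  0.   ]), 0.91, array([448, 226]))]
machine [(array([ 0.552, -0.344, -0.001]), 0.78, array([366, 214]))]
[ 0.44000725 -0.37682853  0.27656596] [ 0.13106841 -0.26040972  0.17705601] [ 0.50759643 -0.38386122  0.41798751]
[376  -4]
[305 175]
```

View pics/w1.png

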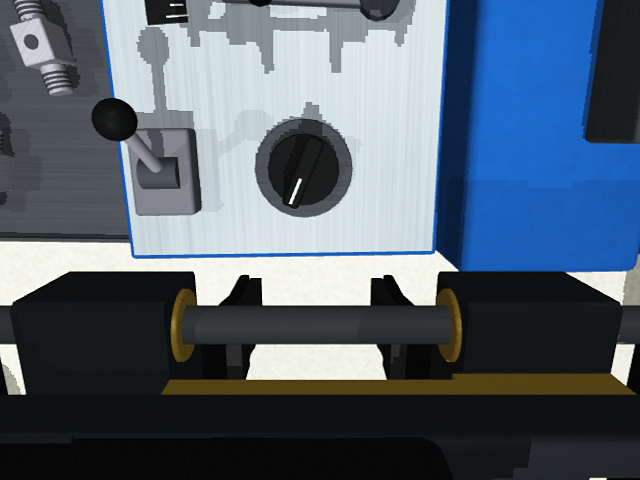

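The lever is off (ball at 115,120). The knob bar at (302,172) points about 22° right of image-up. To leave wrist range for the clockwise turn, I'll grip it a half turn round.

Emit:
move_arm --series "41 1 0 0 0 -56;41 1 0 0 0 -56;41 1 0 0 0 -56;41 1 0 0 0 -56;41 1 0 0 0 -56;41 1 0 0 0 -56;41 1 0 0 0 -56;41 1 0 0 0 -56"

```text
time: 5.82
position: [0.481, -0.3778, 0.2765]
tool_rot: [0.881, 0.473, -0.0, -0.0]
ft_force: [0.3, 0.1, 0.0]
grip_width: 0.0872
grip_force: 0.0
```

Emit:
move_arm --series "0 0 0 0 0 -56;0 0 0 0 0 -56;0 0 0 0 0 -56;0 0 0 0 0 -56;0 0 0 0 0 -56;0 0 0 0 0 -56;0 0 0 0 0 -56;0 0 0 0 0 -56"

```text
time: 6.48
position: [0.4809, -0.3778, 0.2765]
tool_rot: [0.556, 0.831, 0.0, -0.0]
ft_force: [-0.4, -1.7, 0.1]
grip_width: 0.0869
grip_force: 0.0
```

Emit:
move_arm --series "0 0 40 0 0 -46;0 0 80 0 0 -46;0 0 80 0 0 -46;0 0 80 0 0 -46;0 0 80 0 0 -46;0 0 80 0 0 -46;0 0 80 0 0 -46;0 0 80 0 0 -46"

```text
time: 7.15
position: [0.481, -0.3779, 0.1964]
tool_rot: [0.19, 0.982, 0.0, -0.0]
ft_force: [0.1, 0.3, -0.5]
grip_width: 0.0871
grip_force: 0.0
```

Run:
```python
from h import *
w=robot.camera('wrist');save(w,'w2.png')
for n in ['tension_knob_grip']:
  print(n,[ (np.round(d['xyz'],3),round(d['p'],2),px(w,d['xyz'])) for d in robot.tip_of(w,n)[:2]])
o=robot.get_obs();print(o['position'],R.from_quat(o['tool_rot']).as_matrix()[:2,0],o['q'],rel((.482,-.3775,.102)))
im=cv2.cvtColor(w['img'],cv2.COLOR_RGB2HSV)
```

```text
tension_knob_grip [(array([ 0.487, -0.376,  0.099]), 0.87, array([322, 258]))]
[ 0.48099703 -0.37786407  0.19652288] [-0.92703041  0.37498617] [-8.48392729e-01  5.65699109e-01  1.51444680e+00  5.28442943e-05
  1.06145620e+00 -2.03483297e+00] [-0.8  0.7 94.5]
```

View pics/w2.png

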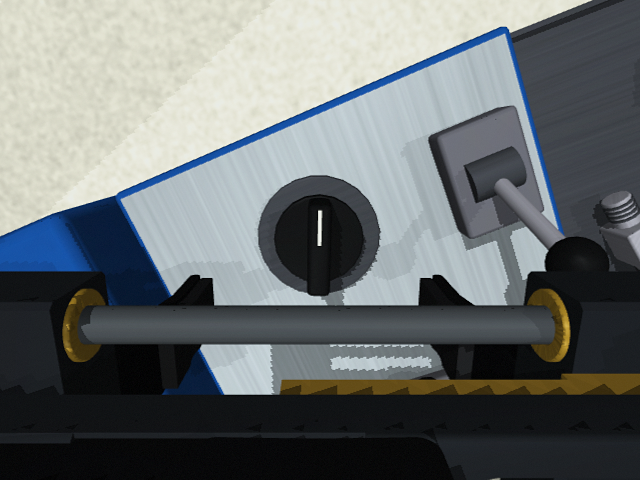

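Emit:
move_arm --series "-1 0 30 0 0 0;-1 0 60 0 0 0;-1 0 80 0 0 0;-1 0 94 0 0 0;-1 0 94 0 0 0"

```text
time: 7.67
position: [0.4803, -0.3764, 0.0993]
tool_rot: [0.191, 0.982, 0.002, -0.003]
ft_force: [0.5, 0.2, -0.0]
grip_width: 0.087
grip_force: 0.0
```

Emit:
move_arm --series "0 0 0 0 0 0;0 0 0 0 0 0;0 0 0 0 0 0;0 0 0 0 0 0;0 0 0 0 0 0;0 0 0 0 0 0;0 0 0 0 0 0;0 0 0 0 0 0" --jaw 0 --newtons 30

```text
time: 8.33
position: [0.482, -0.3782, 0.1028]
tool_rot: [0.19, 0.982, -0.0, 0.0]
ft_force: [0.1, 0.4, 0.4]
grip_width: 0.0417
grip_force: 0.0
```

Run:
```python
from h import *
o=robot.get_obs();print(o['time'],o['position'],o['ft_force'],o['moment'],o['grip_width'],o['grip_force'])
s=robot.camera('side');t=robot.camera('top')
for n in('isolator_tip','pointer_tip','mark_point'):
  for p in(s,t):print(n,[ (np.round(d['xyz'],3),round(d['p'],2)) for d in robot.tip_of(p,n)[:2]])
```

```text
8.3333 [ 0.4819869  -0.3781749   0.10280414] [0.10137977 0.4006689  0.41342105] [ 0.06308309 -0.20428969 -0.02525803] 0.041690026065549085 0.0
isolator_tip [(array([ 0.52 , -0.262,  0.152]), 0.63)]
isolator_tip [(array([ 0.524, -0.261,  0.155]), 0.61)]
pointer_tip [(array([ 0.619, -0.286,  0.079]), 0.49)]
pointer_tip [(array([ 0.622, -0.29 ,  0.073]), 0.72)]
mark_point [(array([ 0.647, -0.293,  0.075]), 0.45)]
mark_point [(array([ 0.646, -0.292,  0.068]), 0.58), (array([ 0.62 , -0.288,  0.071]), 0.45)]
```

Emit:
move_arm --series "0 0 0 0 0 0;0 0 0 0 0 0;0 0 0 0 0 0;0 0 0 0 0 0;0 0 0 0 0 0;0 0 0 0 0 0;0 0 0 0 0 0;0 0 0 0 0 0"

```text
time: 9.4
position: [0.4824, -0.3767, 0.1025]
tool_rot: [0.19, 0.982, 0.001, 0.0]
ft_force: [2.5, 4.3, 1.0]
grip_width: 0.0138
grip_force: 30.0
```

Emit:
move_arm --series "0 0 0 0 0 5;0 0 0 0 0 10;0 0 0 0 0 15;0 0 0 0 0 20;0 0 0 0 0 25;0 0 0 0 0 30;0 0 0 0 0 35;0 0 0 0 0 40"

```text
time: 10.07
position: [0.4819, -0.3774, 0.1025]
tool_rot: [0.516, 0.857, 0.0, -0.001]
ft_force: [1.2, 1.4, 0.2]
grip_width: 0.0134
grip_force: 30.0
```

Emit:
move_arm --series "0 0 0 0 0 5;0 0 0 0 0 10;0 0 0 0 0 15;0 0 0 0 0 20;0 0 0 0 0 25;0 0 0 0 0 30;0 0 0 0 0 30;0 0 0 0 0 30"

```text
time: 10.73
position: [0.4813, -0.3776, 0.1025]
tool_rot: [0.718, 0.696, -0.0, -0.001]
ft_force: [-1.3, 3.3, 2.4]
grip_width: 0.014
grip_force: 30.0
```

Run:
```python
from h import *
o=robot.get_obs();print(o['time'],o['position'],o['ft_force'],o['moment'],o['grip_width'],o['grip_force'])
s=robot.camera('side');t=robot.camera('top');save(t,'t2.png',(390,150,530,290),4);save(s,'s2.png',(295,150,395,225),8)
for n in('isolator_tip','pointer_tip','mark_point'):
  for p in(s,t):print(n,[ (np.round(d['xyz'],3),round(d['p'],2),px(p,d['xyz'])) for d in robot.tip_of(p,n)[:2]])
```

```text
10.7333 [ 0.48125823 -0.37755015  0.10246973] [-1.32854229  3.34750772  2.37240638] [ 0.41772266  0.07821941 -0.02370599] 0.01398729933152362 30.000567049719393
isolator_tip [(array([ 0.519, -0.259,  0.149]), 0.62, array([372, 178]))]
isolator_tip [(array([ 0.518, -0.257,  0.155]), 0.44, array([426, 234]))]
pointer_tip [(array([ 0.641, -0.289,  0.078]), 0.71, array([328, 190]))]
pointer_tip [(array([ 0.638, -0.289,  0.071]), 0.64, array([432, 189])), (array([ 0.532, -0.064,  0.002]), 0.33, array([341, 231]))]
mark_point [(array([ 0.644, -0.299,  0.075]), 0.4, array([328, 190]))]
mark_point [(array([ 0.648, -0.292,  0.071]), 0.58, array([433, 185])), (array([ 0.582, -0.06 ,  0.022]), 0.48, array([340, 212]))]
```

View pics/t2.png

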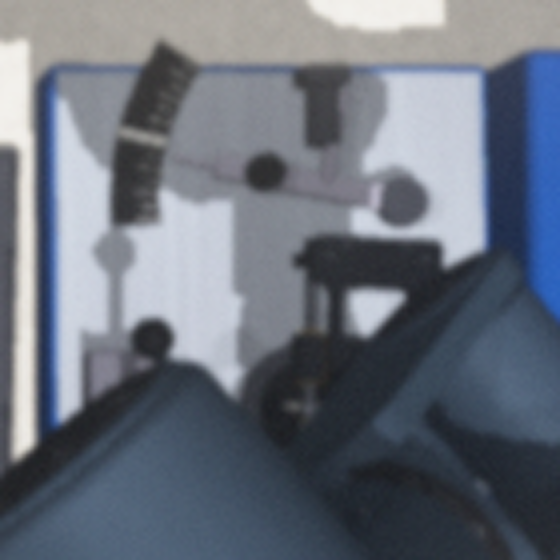

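The pointer end is at about (170,157) in the crop and the mark's inner end at (168,143), so roughly 20–25° of knob turn remains. I'll turn 18°, let go, and look from close with the wrist camera.

Emit:
move_arm --series "0 0 0 0 0 5;0 0 0 0 0 10;0 0 0 0 0 15;0 0 0 0 0 18;0 0 0 0 0 18;0 0 0 0 0 18"

```text
time: 11.63
position: [0.4809, -0.3775, 0.1024]
tool_rot: [0.819, 0.574, -0.0, -0.001]
ft_force: [-4.4, 3.6, 4.8]
grip_width: 0.0136
grip_force: 30.0
```

Emit:
move_arm --series "0 0 0 0 0 0;0 0 0 0 0 0;0 0 0 0 0 0;0 0 0 0 0 0;0 0 0 0 0 0;0 0 0 0 0 0;0 0 -40 0 0 0;0 0 -80 0 0 0" --jaw 0.6

```text
time: 12.3
position: [0.4805, -0.3767, 0.18]
tool_rot: [0.819, 0.574, -0.0, -0.004]
ft_force: [0.4, -1.1, 1.0]
grip_width: 0.0509
grip_force: 0.0
```

Run:
```python
from h import *
o=robot.get_obs();print(o['time'],o['position'],o['grip_width'],R.from_quat(o['tool_rot']).as_matrix()[:2,0],o['q'])
w=robot.camera('wrist');print(px(w,(.6125,-.4335,.071)),px(w,(.64,-.29,.071)))
```

```text
12.3 [ 0.48049468 -0.37667928  0.18000827] 0.05085742709972686 [0.34084981 0.94010973] [-8.47683963e-01  5.88009504e-01  1.52542609e+00 -2.42529020e-05
  1.03630310e+00 -4.99862010e-01]
[543 260] [536   7]
```

Emit:
move_arm --series "0 0 -40 0 0 0;0 30 -80 0 0 0;0 60 -80 0 0 0;0 90 -80 0 0 0;0 125 -80 0 0 0;0 125 -80 0 0 0;0 125 -80 0 0 0"

```text
time: 12.93
position: [0.6005, -0.4208, 0.2614]
tool_rot: [0.818, 0.575, -0.0, -0.0]
ft_force: [-0.1, -0.5, 0.3]
grip_width: 0.052
grip_force: 0.0
```

Run:
```python
from h import *
w=robot.camera('wrist');save(w,'w3.png')
print(px(w,(.6125,-.4335,.071)),px(w,(.64,-.29,.071)),robot.get_obs()['position'])
for n in('pointer_tip','mark_point','machine','isolator_tip','tension_knob_grip'):
  print(n,[ (np.round(d['xyz'],4),round(d['p'],2),px(w,d['xyz'])) for d in robot.tip_of(w,n)[:2]])
```

```text
[334 230] [305  40] [ 0.59922741 -0.42034033  0.26143956]
pointer_tip [(array([ 0.6492, -0.2939,  0.0718]), 0.98, array([318,  40]))]
mark_point [(array([ 0.6431, -0.2967,  0.072 ]), 0.6, array([312,  47])), (array([ 0.5161, -0.2618,  0.1512]), 0.29, array([76, 38]))]
machine [(array([ 0.5512, -0.3443,  0.0042]), 0.7, array([239, 149])), (array([ 0.5175, -0.2593,  0.1531]), 0.56, array([74, 31]))]
isolator_tip [(array([ 0.5161, -0.2623,  0.1514]), 0.65, array([76, 39]))]
tension_knob_grip [(array([ 0.484 , -0.3762,  0.0992]), 0.75, array([150, 225]))]
```

View pics/w3.png

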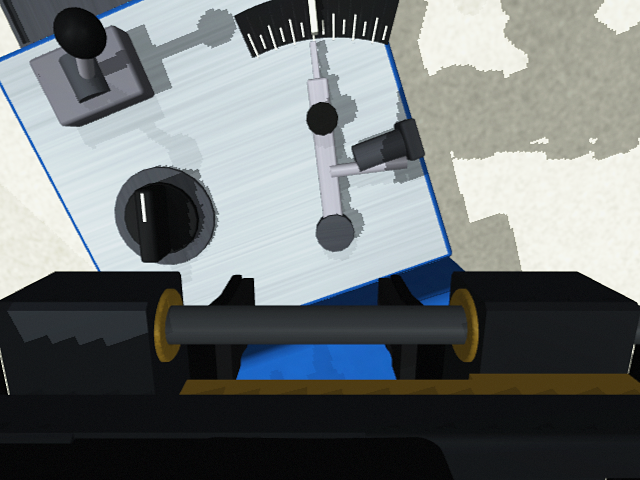

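From here the pointer tip (315,40) almost meets the white mark (313,30). I'll measure both on an enlarged crop.

Run:
```python
from h import *
im=cv2.imread('pics/w3.png')[0:120,270:370]
cv2.imwrite('pics/w3c.png',cv2.resize(im,None,fx=5,fy=5,interpolation=cv2.INTER_NEAREST))
```

```text
(no output)
```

View pics/w3c.png

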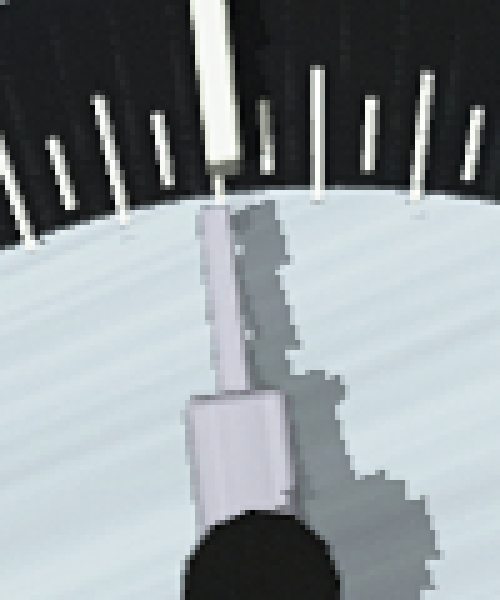

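The pointer is about 2 px (1.4 mm, 0.0097 rad) short of the mark's radial line, which is about 5° of knob. I'll regrip and turn 5° further.

Emit:
move_arm --series "0 -40 0 0 0 0;0 -80 0 0 0 0;0 -110 0 0 0 0;0 -125 30 0 0 0;0 -125 70 0 0 0;0 -125 110 0 0 0;0 -125 145 0 0 0;0 -125 160 0 0 0"

```text
time: 13.9
position: [0.4792, -0.376, 0.0988]
tool_rot: [0.819, 0.574, -0.0, -0.004]
ft_force: [-2.0, 0.3, -0.1]
grip_width: 0.052
grip_force: 0.0
```

Emit:
move_arm --series "0 0 0 0 0 0;0 0 0 0 0 0;0 0 0 0 0 0;0 0 0 0 0 0;0 0 0 0 0 0;0 0 0 0 0 0;0 0 0 0 0 0;0 0 0 0 0 0" --jaw 0

```text
time: 14.57
position: [0.4808, -0.3778, 0.1033]
tool_rot: [0.819, 0.574, -0.001, -0.001]
ft_force: [-4.2, 0.6, 4.9]
grip_width: 0.0142
grip_force: 3.0
```

Emit:
move_arm --series "0 0 0 0 0 0;0 0 0 0 0 0;0 0 0 0 0 0;0 0 0 0 0 2;0 0 0 0 0 4;0 0 0 0 0 5;0 0 0 0 0 5;0 0 0 0 0 5"

```text
time: 15.23
position: [0.4807, -0.3777, 0.103]
tool_rot: [0.843, 0.538, -0.001, -0.001]
ft_force: [-6.2, 1.5, 7.2]
grip_width: 0.0142
grip_force: 30.0
```

Emit:
move_arm --series "0 0 0 0 0 0;0 0 0 0 0 0;0 0 0 0 0 0;0 0 0 0 0 0;0 0 0 0 0 0;0 0 0 0 0 0;0 0 -40 0 0 0;0 0 -80 0 0 0" --jaw 0.6

```text
time: 15.9
position: [0.4805, -0.3765, 0.1799]
tool_rot: [0.843, 0.538, -0.001, -0.004]
ft_force: [1.0, -1.1, 0.2]
grip_width: 0.051
grip_force: 0.0
```

Emit:
move_arm --series "0 0 -40 0 0 0;0 30 -80 0 0 0;0 60 -80 0 0 0;0 90 -80 0 0 0;0 125 -80 0 0 0;0 125 -80 0 0 0;0 125 -80 0 0 0"

```text
time: 16.48
position: [0.5962, -0.4308, 0.2611]
tool_rot: [0.843, 0.538, -0.0, -0.001]
ft_force: [-0.7, 0.2, -1.0]
grip_width: 0.0519
grip_force: 0.0
```

Run:
```python
from h import *
w=robot.camera('wrist');save(w,'w4c.png',(270,0,370,120),5);print(robot.get_obs()['position'])
for n in('pointer_tip','mark_point','tension_knob_grip'):
  print(n,[ (np.round(d['xyz'],4),round(d['p'],2),px(w,d['xyz'])) for d in robot.tip_of(w,n)[:2]])
```

```text
[ 0.59498007 -0.43027822  0.26126979]
pointer_tip [(array([ 0.6497, -0.2928,  0.0747]), 0.59, array([302,  22]))]
mark_point [(array([ 0.5165, -0.2609,  0.155 ]), 0.6, array([54, 37])), (array([ 0.6451, -0.3008,  0.0717]), 0.48, array([301,  37]))]
tension_knob_grip [(array([ 0.4824, -0.3762,  0.0978]), 0.68, array([149, 226]))]
```

View pics/w4c.png

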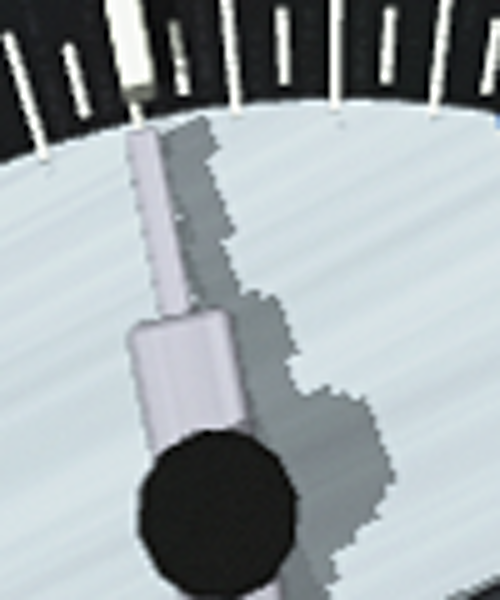

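The pointer now lies on the mark's line to within about 0.3 mm: tip at crop (142,130), mark line at (144,130). Next, the tray.

Emit:
move_arm --series "274 -276 -40 0 0 65;274 -276 -40 0 0 65;274 -276 -40 0 0 65;274 -276 -40 0 0 65;274 -276 -40 0 0 65;274 -276 -40 0 0 65;274 -276 -40 0 0 65;274 -276 -40 0 0 65" --jaw 0.8

```text
time: 17.35
position: [0.4781, -0.1178, 0.2973]
tool_rot: [0.998, 0.064, 0.0, 0.0]
ft_force: [0.2, 0.6, 0.4]
grip_width: 0.0694
grip_force: 0.0
```

Run:
```python
from h import *
o=robot.get_obs();print(o['position'],R.from_quat(o['tool_rot']).as_euler('zyx',degrees=True),rel((.46,-.065,.3)))
```

```text
[ 0.47810716 -0.11784786  0.2972876 ] [-7.36606068e+00  2.44932903e-02  1.79999995e+02] [-11.2 -54.7  -2.7]
```

Emit:
move_arm --series "-11 -55 -3 0 0 7.3;-11 -55 -3 0 0 7.3;-11 -55 -3 0 0 7.3;-11 -55 -3 0 0 7.3"

```text
time: 17.68
position: [0.4613, -0.0662, 0.3005]
tool_rot: [1.0, 0.005, 0.001, 0.001]
ft_force: [0.3, 0.2, 0.2]
grip_width: 0.0695
grip_force: 0.0
```

Run:
```python
from h import *
w=robot.camera('wrist');save(w,'w5.png');t=robot.camera('top')
o=robot.get_obs();print(o['position'],R.from_quat(o['tool_rot']).as_matrix()[:2,0])
for p in(w,t):
  for n in('adapter1','tray','tote'):
    for d in robot.tip_of(p,n):
      if d['p']>.3:print(n,np.round(d['xyz'],4),round(d['p'],2),px(p,d['xyz']))
```

```text
[ 0.46238373 -0.06783313  0.30012275] [0.99996732 0.00793012]
adapter1 [ 0.4784 -0.075   0.0199] 0.95 [324 188]
adapter1 [ 0.5898 -0.1462  0.0232] 0.81 [401  72]
adapter1 [0.5863 0.013  0.0181] 0.77 [235  75]
adapter1 [ 0.5848 -0.062   0.0204] 0.67 [312  77]
tray [ 0.5261 -0.0633  0.0017] 0.62 [313 140]
adapter1 [0.3277 0.1179 0.0177] 0.83 [270 309]
adapter1 [ 0.5907 -0.1459  0.0215] 0.68 [373 209]
adapter1 [ 0.5822 -0.0584  0.0227] 0.67 [340 212]
adapter1 [0.5899 0.0118 0.0205] 0.5 [313 209]
tray [ 5.316e-01 -6.080e-02 -3.000e-04] 0.93 [340 232]
tote [0.5285 0.3468 0.0007] 0.85 [186 231]
```

View pics/w5.png

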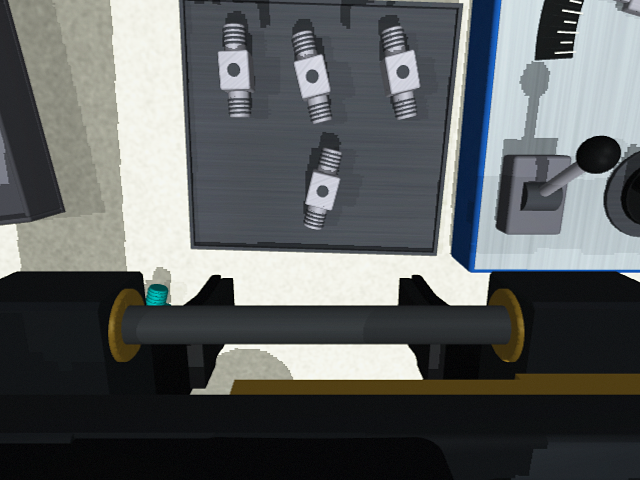

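Four steel adapters are in the tray at (235,70), (312,76), (402,72) and (323,191). The turquoise one at (157,295) lies outside the tray and stays. Next I'll compute grasp poses and the tote slots.

```bash
cat >> h.py <<'E'
def pose(p,c,a,b):
    C=ray(p,c,.038);d=ray(p,a,.021)-ray(p,b,.021);y=np.arctan2(d[1],d[0])
    return C[:2],np.degrees(y),np.linalg.norm(d)
def go(x,y,z,yaw):
    o=robot.get_obs();M=R.from_quat(o['tool_rot']);X=M.as_matrix()[:,0]
    a=np.degrees(np.arctan2(X[1],X[0]))-yaw
    return rel((x,y,z)),round((a+180)%360-180,1)
E
python3 - <<'E'
from h import *
w=robot.camera('wrist')
for k,v in dict(A=((235,70),(235,23),(240,118)),B=((312,76),(303,31),(322,123)),C=((402,72),(389,27),(406,118)),D=((323,191),(332,149),(314,230))).items():
  c,y,l=pose(w,*v);print(k,c.round(4),y.round(1),l.round(4),go(*c,.025,y))
E
```

```text
A [0.5884 0.0071] 0.8 0.0847 (array([126.9, -73.6, 274.3]), np.float64(-0.4))
B [ 0.5836 -0.0634] 12.6 0.0845 (array([121.6,  -3.1, 274.3]), np.float64(-12.2))
C [ 0.5875 -0.1459] 14.3 0.0838 (array([124.9,  79.4, 274.3]), np.float64(-13.9))
D [ 0.4779 -0.0746] -12.0 0.0849 (array([ 15.8,   7.3, 274.4]), np.float64(12.4))
```

Emit:
move_arm --series "16 7 40 0 0 12.4;16 7 80 0 0 12.4;16 7 120 0 0 12.4;16 7 160 0 0 12.4;16 7 200 0 0 12.4;16 7 235 0 0 12.4;16 7 258 0 0 12.4;16 7 268 0 0 12.4" --jaw 0.7 --newtons 45

```text
time: 18.8
position: [0.4765, -0.0734, 0.0283]
tool_rot: [0.995, -0.104, -0.003, -0.001]
ft_force: [0.3, -0.2, -0.3]
grip_width: 0.061
grip_force: 0.0
```

Emit:
move_arm --series "0 0 0 0 0 0;0 0 0 0 0 0;0 0 0 0 0 0;0 0 0 0 0 0;0 0 0 0 0 0;0 0 0 0 0 0;0 0 0 0 0 0;0 0 0 0 0 0" --jaw 0

```text
time: 19.47
position: [0.4787, -0.0738, 0.0329]
tool_rot: [0.995, -0.104, 0.001, 0.0]
ft_force: [-0.4, -0.3, 7.5]
grip_width: 0.0279
grip_force: 44.8
```

Emit:
move_arm --series "0 0 0 0 0 0;0 0 0 0 0 0;0 0 -20 0 0 0;0 0 -60 0 0 0;0 0 -100 0 0 0;0 0 -130 0 0 0;0 0 -130 0 0 0"

```text
time: 20.05
position: [0.4813, -0.0748, 0.1671]
tool_rot: [0.995, -0.104, 0.006, 0.002]
ft_force: [0.9, -0.5, -1.9]
grip_width: 0.0275
grip_force: 44.8
```

Run:
```python
from h import *
o=robot.get_obs();print(o['position'],o['grip_width'],o['grip_force'],o['ft_force'])
print(go(.485,.292,.162,3),go(.577,.298,.162,3),go(.477,.402,.162,3),go(.57,.408,.162,3))
t=robot.camera('top')
for p in [t,robot.camera('side')]:
  for d in robot.tip_of(p,'tote')+robot.search_frame(p,'tote'):print(np.round(d['xyz'],4),round(d['p'],2))
# tote yaw: dark rim line fit printed from corners
im=cv2.GaussianBlur(cv2.cvtColor(t['img'],cv2.COLOR_RGB2GRAY),(3,3),0)
m=(im[170:290,110:250]<130).astype(np.uint8);n,l,s,_=cv2.connectedComponentsWithStats(m);k=1+np.argmax(s[1:,4])
r=cv2.minAreaRect(np.argwhere(l==k)[:,::-1].astype(np.float32));b=cv2.boxPoints(r)+[110,170];print(r,[ray(t,q,.055)[:2].round(3) for q in b])
```

```text
[ 0.48131506 -0.07476668  0.16709789] 0.02746809693605217 44.82459157705307 [ 0.90149324 -0.48416749 -1.89482486]
(array([ -72. , -359.7,    3.5]), np.float64(-14.9)) (array([  16.7, -384.5,    4.5]), np.float64(-14.9)) (array([-102.5, -465.6,    2.9]), np.float64(-14.9)) (array([ -12.8, -490.7,    3.9]), np.float64(-14.9))
[0.5284 0.349  0.0006] 0.77
[ 0.5828 -0.0569  0.0232] 0.48
[0.5341 0.3559 0.0068] 0.85
[ 0.5932 -0.0584  0.0408] 0.4
[0.5329 0.3517 0.0013] 0.72
[0.5361 0.3592 0.0095] 0.8
[ 0.5011 -0.0448  0.0029] 0.59
((73.33930969238281, 56.95256423950195), (82.85543060302734, 106.22171783447266), 84.64417266845703) [array([0.626, 0.489]), array([0.655, 0.218]), array([0.444, 0.194]), array([0.416, 0.461])]
```

Emit:
move_arm --series "-9 -40 0 0 0 0;-18 -80 0 0 0 0;-27 -120 0 0 0 0;-36 -160 0 0 0 0;-45 -200 0 0 0 0;-54 -240 0 0 0 0;-63 -280 0 0 0 0;-72 -320 0 0 0 0"

```text
time: 21.02
position: [0.4723, 0.256, 0.1598]
tool_rot: [0.995, -0.104, -0.002, 0.001]
ft_force: [0.7, -0.8, -2.1]
grip_width: 0.0275
grip_force: 44.8
```

Emit:
move_arm --series "-8 -40 0 0 0 -5;-15 -75 0 0 0 -10;-22 -110 0 0 0 -15;-30 -143 0 0 0 -17;-30 -143 35 0 0 -17;-30 -143 70 0 0 -17;-30 -143 100 0 0 -17;-30 -143 120 0 0 -17"

```text
time: 21.68
position: [0.4708, 0.3991, 0.0363]
tool_rot: [0.999, 0.045, -0.004, 0.002]
ft_force: [-0.6, 0.6, -2.8]
grip_width: 0.0278
grip_force: 44.8
```

Run:
```python
from h import *
o=robot.get_obs();print(o['position'],o['grip_width'],o['grip_force'],o['ft_force'],o['q'])
```

```text
[0.47075008 0.3991467  0.03632431] 0.02784583016557631 44.824983263388276 [-0.59077258  0.55259328 -2.83195081] [ 5.22483064e-01  8.02931417e-01  1.58039998e+00 -1.34277942e-04
  7.66689815e-01  2.00379087e+00]
```

Emit:
move_arm --series "9 0 0 0 0 0;9 0 2 0 0 0;9 0 2 0 0 0"

```text
time: 21.93
position: [0.4838, 0.4012, 0.0391]
tool_rot: [0.999, 0.044, 0.0, 0.0]
ft_force: [-0.1, 0.0, -2.3]
grip_width: 0.0276
grip_force: 44.9
```

Emit:
move_arm --series "0 0 0 0 0 0;0 0 0 0 0 0;0 0 0 0 0 0;0 0 0 0 0 0;0 0 0 0 0 0;0 0 -40 0 0 0;0 0 -80 0 0 0;0 0 -120 0 0 0" --jaw 0.55

```text
time: 22.6
position: [0.4821, 0.4008, 0.16]
tool_rot: [0.999, 0.044, -0.001, 0.001]
ft_force: [0.7, 0.8, -0.2]
grip_width: 0.0475
grip_force: 0.0
```

Run:
```python
from h import *
o=robot.get_obs();print(o['position'],o['grip_width'],o['grip_force'])
print(go(.46,-.065,.30,0),go(.5884,.0071,.12,1))
for p in [robot.camera('top'),robot.camera('side')]:
  for d in robot.tip_of(p,'adapter1'):
    if d['p']>.35: print(np.round(d['xyz'],4),round(d['p'],2))
```

```text
[0.48207165 0.40080419 0.16002116] 0.04747260467159041 0.0
(array([ -63.6,  462.2, -139.3]), np.float64(5.1)) (array([ 71.1, 401.5,  40.3]), np.float64(4.1))
[0.3289 0.1182 0.014 ] 0.86
[0.5888 0.0118 0.0226] 0.82
[ 0.5853 -0.0596  0.0223] 0.61
[0.4789 0.4045 0.0199] 0.6
[ 0.7924 -0.1355  0.0011] 0.59
[0.3198 0.117  0.0203] 0.82
[ 0.5857 -0.143   0.0259] 0.72
[0.5897 0.0123 0.0254] 0.71
[0.4807 0.3994 0.0181] 0.69
[ 0.5845 -0.0587  0.0221] 0.59
```

Emit:
move_arm --series "7 40 0 0 0 0;14 80 0 0 0 0;21 120 0 0 0 0;28 160 0 0 0 0;35 200 0 0 0 0;42 240 0 0 0 0;49 280 0 0 0 0;56 320 0 0 0 4" --jaw 0.65

```text
time: 23.47
position: [0.5655, 0.0856, 0.1578]
tool_rot: [1.0, 0.009, -0.002, -0.0]
ft_force: [1.8, 1.0, 0.6]
grip_width: 0.0563
grip_force: 0.0
```

Run:
```python
from h import *
w=robot.camera('wrist');print(robot.get_obs()['position'],go(.5884,.0085,.032,1))
for d in robot.tip_of(w,'adapter1'):
    if d['p']>.3: print(np.round(d['xyz'],4),round(d['p'],2),px(w,d['xyz']))
```

```text
[0.56909679 0.07816501 0.15803604] (array([ 18.7,  69.2, 126.4]), np.float64(-0.5))
[ 0.584  -0.0613  0.0195] 0.87 [529 213]
[0.5871 0.0125 0.0217] 0.63 [424 207]
```

Emit:
move_arm --series "9 33 0 0 0 0;19 66 5 0 0 0;19 66 40 0 0 0;19 66 75 0 0 0;19 66 105 0 0 0;19 66 118 0 0 0;19 66 127 0 0 0;19 66 127 0 0 0"

```text
time: 24.23
position: [0.5855, 0.0227, 0.0305]
tool_rot: [1.0, 0.01, -0.002, -0.0]
ft_force: [-0.3, 0.5, -0.8]
grip_width: 0.0565
grip_force: 0.0
```

Emit:
move_arm --series "0 0 0 0 0 0;0 0 0 0 0 0;0 0 0 0 0 0;0 0 0 0 0 0;0 0 0 0 0 0;0 0 0 0 0 0;0 0 0 0 0 0;0 0 0 0 0 0" --jaw 0

```text
time: 24.9
position: [0.5882, 0.0214, 0.0339]
tool_rot: [1.0, 0.009, 0.001, 0.0]
ft_force: [0.6, -2.0, 6.6]
grip_width: 0.0274
grip_force: 45.0
```

Emit:
move_arm --series "0 0 0 0 0 0;0 0 0 0 0 0;0 0 -20 0 0 0;0 0 -60 0 0 0;0 0 -100 0 0 0;0 0 -130 0 0 0;0 0 -130 0 0 0"

```text
time: 25.48
position: [0.591, 0.0218, 0.1689]
tool_rot: [1.0, 0.009, 0.006, 0.001]
ft_force: [0.9, 0.3, -1.0]
grip_width: 0.0278
grip_force: 45.0
```

Run:
```python
from h import *
o=robot.get_obs();print(o['position'],o['grip_width'],o['grip_force'],o['ft_force'],go(.5725,.408,.162,5))
```

```text
[0.59102822 0.02176887 0.16894662] 0.02775683092435857 44.99959705397487 [ 0.86040944  0.32076844 -1.00332865] (array([ -11.3, -386.5,    6.3]), np.float64(-3.9))
```

Emit:
move_arm --series "-1 -40 0 0 0 0;-2 -80 0 0 0 0;-3 -120 0 0 0 0;-4 -160 0 0 0 0;-5 -200 0 0 0 0;-6 -240 0 0 0 0;-8 -280 0 0 0 0;-9 -320 0 0 0 0"

```text
time: 26.15
position: [0.5702, 0.3433, 0.1609]
tool_rot: [1.0, 0.009, -0.002, 0.0]
ft_force: [1.0, -0.7, -2.3]
grip_width: 0.0277
grip_force: 45.0
```

Emit:
move_arm --series "0 -35 0 0 0 -4;0 -66 0 0 0 -4;0 -66 0 0 0 -4;0 -66 35 0 0 -4;0 -66 70 0 0 -4;0 -66 100 0 0 -4;0 -66 120 0 0 -4;0 -66 120 0 0 -4"

```text
time: 26.82
position: [0.5675, 0.4058, 0.0369]
tool_rot: [0.999, 0.044, -0.005, 0.002]
ft_force: [-0.5, -0.5, -1.2]
grip_width: 0.0281
grip_force: 45.0
```

Run:
```python
from h import *
o=robot.get_obs();print(o['position'],o['grip_width'],o['grip_force'],o['ft_force'],go(.5725,.408,.038,5))
```

```text
[0.56747885 0.40582217 0.03689905] 0.028148364991349432 44.996104538440704 [-0.53106627 -0.45141683 -1.23708252] (array([ 5.2, -1.7, -1.2]), np.float64(0.0))
```

Emit:
move_arm --series "4 0 0 0 0 0;4 0 2 0 0 0;4 0 2 0 0 0"

```text
time: 27.07
position: [0.5759, 0.408, 0.0418]
tool_rot: [0.999, 0.044, 0.001, -0.0]
ft_force: [-0.6, 0.8, -1.2]
grip_width: 0.0275
grip_force: 45.0
```

Emit:
move_arm --series "0 0 0 0 0 0;0 0 0 0 0 0;0 0 0 0 0 0;0 0 0 0 0 0;0 0 0 0 0 0;0 0 -40 0 0 0;0 0 -80 0 0 0;0 0 -120 0 0 0" --jaw 0.55

```text
time: 27.73
position: [0.5741, 0.4076, 0.1606]
tool_rot: [0.999, 0.044, -0.001, 0.001]
ft_force: [1.1, 0.3, 0.5]
grip_width: 0.0477
grip_force: 0.0
```

Emit:
move_arm --series "-10 40 -40 0 0 0;-20 80 -60 0 0 0;-30 120 -60 0 0 0;-40 160 -60 0 0 0;-50 200 -60 0 0 0;-50 240 -60 0 0 0;-50 280 -60 0 0 0;-50 320 -60 0 0 0" --jaw 0.65

```text
time: 28.4
position: [0.5519, 0.0937, 0.2212]
tool_rot: [0.999, 0.045, 0.0, 0.0]
ft_force: [1.1, -1.2, 0.1]
grip_width: 0.0568
grip_force: 0.0
```

Emit:
move_arm --series "0 40 0 0 0 5;0 80 0 0 0 5;0 115 0 0 0 5;0 115 0 0 0 5;0 115 0 0 0 5;0 115 0 0 0 5"

```text
time: 28.9
position: [0.5624, -0.019, 0.2207]
tool_rot: [1.0, 0.0, -0.0, -0.0]
ft_force: [0.3, -0.6, -0.3]
grip_width: 0.0567
grip_force: 0.0
```

Run:
```python
from h import *
o=robot.get_obs();print(o['time'],o['position'],R.from_quat(o['tool_rot']).as_matrix()[:2,0])
w=robot.camera('wrist');save(w,'w6.png')
for d in robot.tip_of(w,'adapter1'):
    if d['p']>.3: print(np.round(d['xyz'],4),round(d['p'],2),px(w,d['xyz']),go(*d['xyz'][:2],.032,12))
for d in robot.tip_of(robot.camera('top'),'adapter1'):
    if d['p']>.3: print(np.round(d['xyz'],4),round(d['p'],2))
```

```text
28.9 [ 0.5623515  -0.01899525  0.22066947] [9.99999658e-01 6.77248951e-04]
[ 0.5841 -0.0636  0.0211] 0.68 [370 193] (array([ 21.8,  45.9, 188.6]), np.float64(-11.8))
[ 0.5856 -0.1439  0.0243] 0.55 [468 192] (array([ 23. , 126.2, 188.6]), np.float64(-11.8))
[0.5764 0.4067 0.0202] 0.87
[ 0.5901 -0.1448  0.0174] 0.71
[0.4813 0.3998 0.0205] 0.66
```

View pics/w6.png

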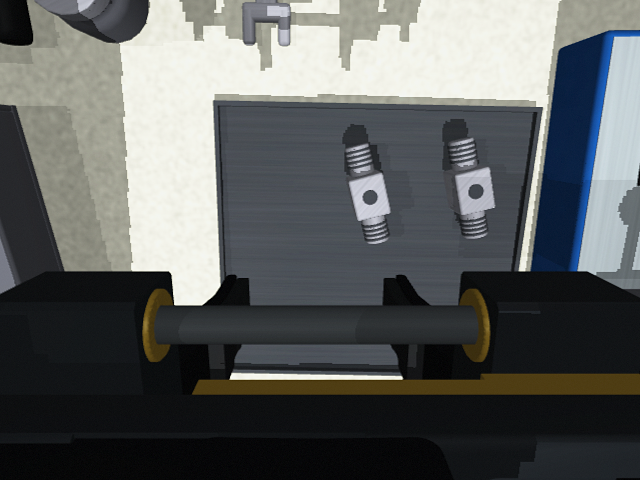

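Two adapters remain, with their centre holes at (370,197) and (475,191). The two in the tote were found at (0.481,0.400) and (0.576,0.407).

Run:
```python
from h import *
w=robot.camera('wrist')
for v in(((370,197),(357,142),(376,241)),((475,191),(460,141),(475,236))):
  c,y,l=pose(w,*v);print(c.round(4),y.round(1),l.round(4),go(*c,.032,y))
```

```text
[ 0.5837 -0.0605] 12.7 0.0845 (array([ 21.1,  42.9, 188.7]), np.float64(-12.4))
[ 0.5887 -0.1433] 14.1 0.0813 (array([ 25.8, 125.6, 188.7]), np.float64(-13.9))
```

Emit:
move_arm --series "22 44 30 0 0 -6;22 44 70 0 0 -12;22 44 105 0 0 -12;22 44 140 0 0 -12;22 44 165 0 0 -12;22 44 180 0 0 -12;22 44 188 0 0 -12;22 44 188 0 0 -12"

```text
time: 29.82
position: [0.5837, -0.0621, 0.0308]
tool_rot: [0.994, 0.106, -0.002, -0.001]
ft_force: [-0.6, 0.5, -0.2]
grip_width: 0.0567
grip_force: 0.0
```

Emit:
move_arm --series "0 0 0 0 0 0;0 0 0 0 0 0;0 0 0 0 0 0;0 0 0 0 0 0;0 0 0 0 0 0;0 0 0 0 0 0;0 0 0 0 0 0;0 0 0 0 0 0" --jaw 0

```text
time: 30.48
position: [0.5853, -0.0631, 0.0336]
tool_rot: [0.994, 0.105, 0.001, 0.0]
ft_force: [0.0, 1.4, 5.5]
grip_width: 0.0272
grip_force: 45.0
```

Emit:
move_arm --series "0 0 0 0 0 0;0 0 0 0 0 0;0 0 -20 0 0 0;0 0 -60 0 0 0;0 0 -100 0 0 0;0 0 -130 0 0 0;0 0 -130 0 0 0;0 0 -130 0 0 0"

```text
time: 31.15
position: [0.5857, -0.0636, 0.1644]
tool_rot: [0.994, 0.105, 0.002, 0.001]
ft_force: [-0.6, -0.2, -1.9]
grip_width: 0.0275
grip_force: 45.0
```

Run:
```python
from h import *
o=robot.get_obs();print(o['position'],o['grip_width'],o['grip_force'],o['ft_force'],go(.487,.290,.162,5))
```

```text
[ 0.58565419 -0.06357177  0.16435323] 0.02749366892531948 44.99971023760736 [-0.57637787 -0.20994602 -1.87396655] (array([ -22.4, -366.4,    1.5]), np.float64(7.1))
```

Emit:
move_arm --series "-3 -40 0 0 0 0;-6 -80 0 0 0 0;-9 -120 0 0 0 0;-12 -160 0 0 0 0;-15 -200 0 0 0 0;-18 -240 0 0 0 0;-20 -280 0 0 0 0;-22 -320 0 0 0 7"

```text
time: 31.82
position: [0.4942, 0.2439, 0.1601]
tool_rot: [0.999, 0.048, -0.003, 0.001]
ft_force: [1.6, 0.1, -1.9]
grip_width: 0.028
grip_force: 45.0
```

Emit:
move_arm --series "0 -40 0 0 0 0;0 -46 0 0 0 0;0 -46 0 0 0 0;0 -46 35 0 0 0;0 -46 70 0 0 0;0 -46 100 0 0 0;0 -46 120 0 0 0;0 -46 122 0 0 0"

```text
time: 32.48
position: [0.489, 0.2851, 0.0354]
tool_rot: [0.999, 0.048, -0.006, 0.002]
ft_force: [-0.0, -0.3, -1.9]
grip_width: 0.0277
grip_force: 45.0
```

Run:
```python
from h import *
o=robot.get_obs();print(o['position'],o['grip_width'],o['grip_force'],o['ft_force'],go(.487,.29,.038,5))
```

```text
[0.48899365 0.28510347 0.0354384 ] 0.027731024104983085 44.99961191788316 [-0.02085162 -0.32776322 -1.88894041] (array([-1.5, -5.1, -2.6]), np.float64(0.5))
```

Emit:
move_arm --series "-1 -3 0 0 0 0;-1 -3 0 0 0 0;-1 -3 0 0 0 0"

```text
time: 32.73
position: [0.4924, 0.2912, 0.0419]
tool_rot: [0.999, 0.048, 0.001, -0.0]
ft_force: [1.2, -0.5, -1.9]
grip_width: 0.0278
grip_force: 45.0
```

Emit:
move_arm --series "0 0 0 0 0 0;0 0 0 0 0 0;0 0 0 0 0 0;0 0 0 0 0 0;0 0 0 0 0 0;0 0 -40 0 0 0;0 0 -80 0 0 0;0 0 -120 0 0 0" --jaw 0.55

```text
time: 33.4
position: [0.4905, 0.2909, 0.1608]
tool_rot: [0.999, 0.048, -0.002, 0.0]
ft_force: [1.2, 0.3, -0.0]
grip_width: 0.0476
grip_force: 0.0
```

Emit:
move_arm --series "5 40 -30 0 0 0;10 80 -60 0 0 0;15 120 -60 0 0 0;20 160 -60 0 0 0;26 200 -60 0 0 0;32 240 -60 0 0 0;37 280 -60 0 0 0;42 318 -60 0 0 0"

```text
time: 34.07
position: [0.5628, -0.0186, 0.221]
tool_rot: [0.999, 0.048, 0.0, 0.0]
ft_force: [0.8, 0.5, -0.2]
grip_width: 0.048
grip_force: 0.0
```

Emit:
move_arm --series "0 40 0 0 0 -4;0 80 0 0 0 -8;0 100 0 0 0 -8;0 100 0 0 0 -8;0 100 0 0 0 -8;0 100 0 0 0 -8"

```text
time: 34.57
position: [0.5719, -0.1153, 0.2204]
tool_rot: [0.993, 0.118, -0.001, -0.001]
ft_force: [-0.3, 0.4, -0.2]
grip_width: 0.0478
grip_force: 0.0
```

Run:
```python
from h import *
o=robot.get_obs();print(o['time'],o['position'],o['grip_width'],go(.5885,-.144,.035,13.5))
w=robot.camera('wrist');t=robot.camera('top');s=robot.camera('side')
for p in(w,t,s):
  for d in robot.tip_of(p,'adapter1'):
    if d['p']>.3: print(np.round(d['xyz'],4),round(d['p'],2),px(p,d['xyz']))
save(w,'w7.png')
```

```text
34.5667 [ 0.57187626 -0.11531197  0.22044409] 0.04783112672043716 (array([  9.6,  32. , 185.4]), np.float64(0.0))
[ 0.5877 -0.1442  0.0171] 0.83 [353 208]
[0.3292 0.1181 0.0162] 0.63 [ 23 402]
[0.5739 0.4046 0.0232] 0.87 [162 213]
[0.3266 0.1174 0.0189] 0.83 [271 309]
[0.4895 0.2894 0.022 ] 0.78 [206 245]
[0.4831 0.4023 0.0197] 0.68 [163 247]
[ 0.5908 -0.1476  0.0189] 0.59 [374 209]
[ 0.7358  0.3382 -0.0033] 0.52 [192 154]
[0.4924 0.2922 0.0211] 0.85 [292 380]
[0.5768 0.4081 0.0249] 0.63 [216 414]
[0.3235 0.118  0.0199] 0.63 [409 340]
[0.4797 0.4027 0.0184] 0.59 [271 431]
```

Emit:
move_arm --series "10 32 30 0 0 0;10 32 70 0 0 0;10 32 105 0 0 0;10 32 140 0 0 0;10 32 165 0 0 0;10 32 178 0 0 0;10 32 185 0 0 0;10 32 185 0 0 0"

```text
time: 35.53
position: [0.5894, -0.1444, 0.0347]
tool_rot: [0.993, 0.118, -0.001, -0.0]
ft_force: [-0.1, 0.5, -0.3]
grip_width: 0.0479
grip_force: 0.0
```

Emit:
move_arm --series "0 0 0 0 0 0;0 0 0 0 0 0;0 0 0 0 0 0;0 0 0 0 0 0;0 0 0 0 0 0;0 0 0 0 0 0;0 0 0 0 0 0;0 0 0 0 0 0" --jaw 0

```text
time: 36.2
position: [0.5906, -0.1451, 0.0372]
tool_rot: [0.993, 0.118, 0.001, 0.0]
ft_force: [-0.3, 1.9, 5.3]
grip_width: 0.0276
grip_force: 45.0
```

Emit:
move_arm --series "0 0 0 0 0 0;0 0 0 0 0 0;0 0 -20 0 0 0;0 0 -60 0 0 0;0 0 -100 0 0 0;0 0 -130 0 0 0;0 0 -130 0 0 0;0 0 -130 0 0 0"

```text
time: 36.87
position: [0.5906, -0.1454, 0.1676]
tool_rot: [0.993, 0.118, 0.002, 0.001]
ft_force: [0.0, 0.0, -2.2]
grip_width: 0.0274
grip_force: 45.0
```

Run:
```python
from h import *
o=robot.get_obs();print(o['position'],o['grip_width'],o['grip_force'],o['ft_force'],go(.585,.299,.162,5))
```

```text
[ 0.59059111 -0.14536681  0.16760932] 0.027357350776073413 44.99925940297544 [ 0.02608644  0.02541436 -2.16848612] (array([  98.7, -433.3,    4.7]), np.float64(8.6))
```

Emit:
move_arm --series "9 -40 0 0 0 0;18 -79 0 0 0 0;27 -118 0 0 0 0;36 -158 0 0 0 0;45 -197 0 0 0 0;54 -237 0 0 0 0;63 -276 0 0 0 0;72 -316 0 0 0 0"

```text
time: 37.53
position: [0.5834, 0.1806, 0.1628]
tool_rot: [0.993, 0.118, -0.003, 0.0]
ft_force: [0.7, -0.6, -3.0]
grip_width: 0.0275
grip_force: 45.0
```

Emit:
move_arm --series "9 -39 0 0 0 4;18 -78 0 0 0 8.5;27 -117 0 0 0 8.5;27 -117 0 0 0 8.5;27 -117 35 0 0 8.5;27 -117 70 0 0 8.5;27 -117 70 0 0 8.5;27 -117 70 0 0 8.5"

```text
time: 38.2
position: [0.5808, 0.2978, 0.0913]
tool_rot: [0.999, 0.044, -0.005, 0.001]
ft_force: [-0.2, -0.5, -1.5]
grip_width: 0.028
grip_force: 45.0
```

Run:
```python
from h import *
o=robot.get_obs();print(o['position'],o['grip_width'],o['grip_force'],o['ft_force'],go(.586,.299,.041,5))
```

```text
[0.58084542 0.29784399 0.09128511] 0.027972531991355368 44.99916178174317 [-0.15675652 -0.47652492 -1.51366942] (array([ 5.8, -0.8, 50.2]), np.float64(0.1))
```

Emit:
move_arm --series "2 0 20 0 0 0;2 0 40 0 0 0;2 0 54 0 0 0;2 0 54 0 0 0;2 0 54 0 0 0"

```text
time: 38.62
position: [0.5865, 0.299, 0.0419]
tool_rot: [0.999, 0.044, -0.0, 0.0]
ft_force: [-0.1, -0.3, -2.4]
grip_width: 0.0272
grip_force: 45.0
```

Emit:
move_arm --series "0 0 0 0 0 0;0 0 0 0 0 0;0 0 0 0 0 0;0 0 0 0 0 0;0 0 0 0 0 0;0 0 -40 0 0 0;0 0 -80 0 0 0;0 0 -120 0 0 0" --jaw 0.55

```text
time: 39.28
position: [0.5858, 0.2992, 0.1619]
tool_rot: [0.999, 0.044, -0.001, 0.0]
ft_force: [-0.0, 0.3, 0.4]
grip_width: 0.0478
grip_force: 0.0
```

Run:
```python
from h import *
o=robot.get_obs();print(o['time'],o['position'],R.from_quat(o['tool_rot']).as_matrix()[:2,0],go(.56,-.259,.25,0))
t=robot.camera('top');s=robot.camera('side')
for p in(t,s):
  for d in robot.tip_of(p,'adapter1'):
    if d['p']>.3: print(np.round(d['xyz'],4),round(d['p'],2),px(p,d['xyz']))
save(s,'s8.png')
```

```text
39.2833 [0.5858059  0.29915044 0.16190913] [0.99611127 0.0880622 ] (array([-75.1, 553.8, -87.6]), np.float64(5.1))
[0.3263 0.1176 0.0147] 0.7 [271 309]
[0.4909 0.2967 0.0237] 0.63 [203 245]
[0.5871 0.2974 0.0228] 0.43 [204 208]
[0.5754 0.4069 0.0225] 0.36 [162 212]
[0.4804 0.3979 0.0182] 0.84 [272 429]
[0.5763 0.4075 0.0261] 0.78 [216 413]
[0.5826 0.2989 0.0259] 0.7 [244 367]
[0.32   0.1184 0.0202] 0.66 [411 341]
[0.491  0.2925 0.0229] 0.57 [292 379]
```

View pics/s8.png

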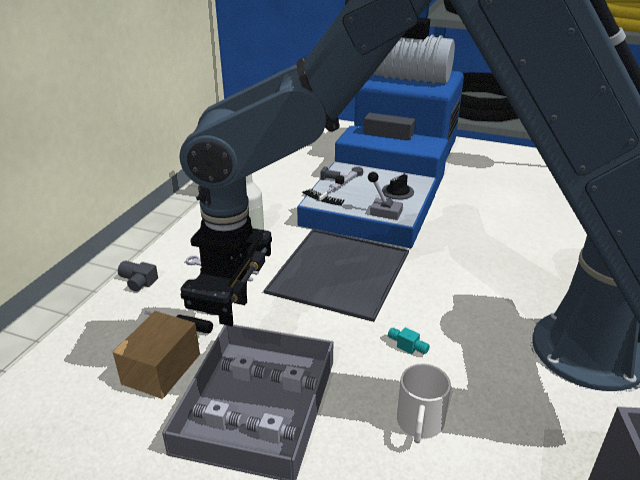

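All four adapters lie in the tote (242,366), (292,378), (216,413) and (265,430). The tray is empty, the lever is still off, and the other things haven't moved. Now I'll take the closed gripper to the far side of the lever.

Emit:
move_arm --series "0 35 -20 0 0 0;0 70 -40 0 0 0;-2 105 -60 0 0 0;-6 145 -70 0 0 0;-11 186 -70 0 0 0;-16 227 -70 0 0 0;-21 268 -70 0 0 0;-26 308 -70 0 0 0" --jaw 0 --newtons 30

```text
time: 40.15
position: [0.586, -0.0114, 0.2297]
tool_rot: [0.999, 0.044, -0.002, -0.001]
ft_force: [0.4, 0.4, -0.1]
grip_width: 0.0045
grip_force: 0.0
```

Emit:
move_arm --series "-6 40 0 0 0 5;-12 80 0 0 0 5;-18 120 0 0 0 5;-24 160 0 0 0 5;-30 200 0 0 0 5;-36 240 0 0 0 5;-36 246 0 0 0 5;-36 246 0 0 0 5"

```text
time: 40.82
position: [0.5723, -0.2606, 0.2294]
tool_rot: [1.0, -0.002, -0.001, -0.001]
ft_force: [-0.1, 0.5, 0.1]
grip_width: 0.0008
grip_force: 0.0
```

Run:
```python
from h import *
o=robot.get_obs();print(o['time'],o['position'],go(.567,-.26,.157,0))
w=robot.camera('wrist');t=robot.camera('top');save(w,'w9.png')
for p in(w,t):
 for n in('isolator_tip','pointer_tip'):
  for d in robot.tip_of(p,n)[:2]:print(n,np.round(d['xyz'],4),round(d['p'],2))
```

```text
40.8167 [ 0.57231304 -0.26062979  0.22939522] (array([-5.1, -0.5, 72.4]), np.float64(-0.2))
isolator_tip [ 0.5173 -0.2595  0.1544] 0.42
pointer_tip [ 0.6519 -0.2932  0.0731] 0.62
isolator_tip [ 0.7772  0.22   -0.0028] 0.69
```

Run:
```python
from h import *
w=robot.camera('wrist');u=px(w,(.65,-.293,.072));print(u,px(w,(.6125,-.4335,.085)))
save(w,'w9c.png',(max(u[0]-70,0),max(u[1]-60,0),u[0]+70,u[1]+45),5)
```

```text
[369 124] [572 179]
```

View pics/w9c.png

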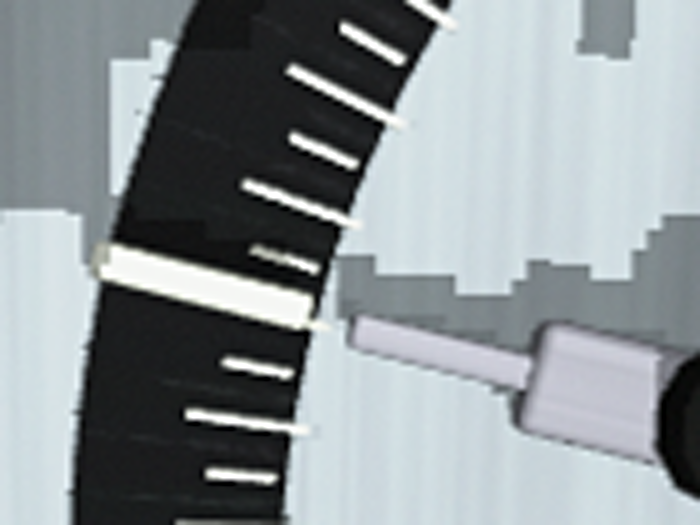

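The mark's tab looks raised, so parallax shifts it in this view. I'll triangulate the mark and pointer from this picture and the earlier one.

Run:
```python
from h import *
w=robot.camera('wrist');o=robot.get_obs()
def T(p,q):
    M=np.eye(4);M[:3,:3]=R.from_quat(q).as_matrix();M[:3,3]=p;return M
Tc=w['world_to_cam']@T(o['position'],o['tool_rot'])
w4=Tc@np.linalg.inv(T([0.59498,-.43028,.26127],[.843,.538,0,-.001]))
K=w['mtx']
def tri(a,b):
    X=cv2.triangulatePoints(K@w4[:3],K@w['world_to_cam'][:3],np.float64(a),np.float64(b))[:,0];return X[:3]/X[3]
A=lambda u:(u[0]/5+270,u[1]/5);B=lambda u:(u[0]/5+299,u[1]/5+64)
m=tri(A((138,92)),B((309,307)));p=tri(A((142,129)),B((352,331)));print('mark',m.round(4),'ptr',p.round(4))
print('tick',tri(A((137,113)),B((322,325))).round(4))
print(px(w,(.6125,-.4335,.085)))
c=np.array([.6125,-.4335])
for x in(m,p):print(np.arctan2(x[0]-c[0],x[1]-c[1]),np.hypot(*(x[:2]-c)))
# single-view check in both views with heights fixed
for W,F,um,up in((w4,A,(138,92),(142,129)),(w['world_to_cam'],B,(309,307),(352,331))):
  for zm in(.074,.078,.082):
    P={'mtx':K,'world_to_cam':W};a=ray(P,F(um),zm)[:2]-c;b=ray(P,F(up),.074)[:2]-c
    print(zm,np.arctan2(*a).round(4),np.arctan2(*b).round(4),np.hypot(*a).round(4),np.hypot(*b).round(4))
```

```text
mark [ 0.6477 -0.2874  0.0719] ptr [ 0.645  -0.2931  0.0766]
tick [ 0.6458 -0.2895  0.0708]
[571 180]
0.2362964431303803 0.1502402293601521
0.2277363214457535 0.14413077892054751
0.074 0.2269 0.2235 0.1496 0.1447
0.078 0.2266 0.2235 0.1486 0.1447
0.082 0.2263 0.2235 0.1476 0.1447
0.074 0.2441 0.2326 0.1506 0.1439
0.078 0.2428 0.2326 0.151 0.1439
0.082 0.2415 0.2326 0.1514 0.1439
```

Emit:
move_arm --series "40 15 0 0 0 0;78 37 0 0 0 0;78 37 0 0 0 0;78 37 0 0 0 0;78 37 0 0 0 0;78 37 0 0 0 0;78 37 0 0 0 0;78 37 0 0 0 0"

```text
time: 41.88
position: [0.6508, -0.2942, 0.2322]
tool_rot: [1.0, 0.001, -0.0, -0.0]
ft_force: [-0.1, 0.2, -0.7]
grip_width: 0.0004
grip_force: 0.0
```

Run:
```python
from h import *
w=robot.camera('wrist');u=px(w,(.647,-.292,.072));print(u,px(w,(.6125,-.4335,.072)),px(w,(.6125,-.4335,.09)),w['mtx'][0,0],w['mtx'][:2,2],w['world_to_cam'][:3,:3].round(3).tolist(),robot.get_obs()['position'])
save(w,'w10.png',(u[0]-50,u[1]-40,u[0]+110,u[1]+60),5)
print(u-[50,40])
```

```text
[313 234] [496 278] [506 286] 408.5243926063721 [315.82682176 240.3548013 ] [[-0.0, -1.0, -0.0], [-0.969, 0.0, 0.247], [-0.247, 0.0, -0.969]] [ 0.65095469 -0.29438827  0.23216415]
[263 194]
```

View pics/w10.png

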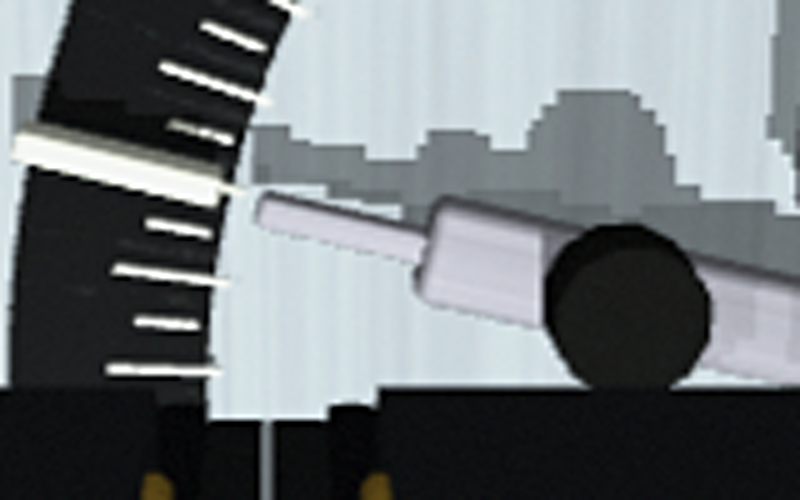

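```bash
cat > tri.py <<'E'
from h import *
w=robot.camera('wrist');o=robot.get_obs()
def T(p,q):
    M=np.eye(4);M[:3,:3]=R.from_quat(q).as_matrix();M[:3,3]=p;return M
Tc=w['world_to_cam']@T(o['position'],o['tool_rot']);K=w['mtx']
W9=Tc@np.linalg.inv(T([.57231,-.26063,.22940],[1,-.002,-.001,-.001]))
W4=Tc@np.linalg.inv(T([0.59498,-.43028,.26127],[.843,.538,0,-.001]))
A=lambda u:(u[0]/5+270,u[1]/5);B=lambda u:(u[0]/5+299,u[1]/5+64);C=lambda u:(u[0]/5+263,u[1]/5+194)
def tri(*vs):
    from scipy.optimize import least_squares
    f=lambda X:np.concatenate([(lambda c:(K@c)[:2]/c[2])((W@np.r_[X,1])[:3])-u for W,u in vs])
    r=least_squares(f,[.64,-.29,.07]);return r.x,np.sqrt(np.mean(r.fun**2))
E
python3 - <<'E'
from tri import *
W10=w['world_to_cam'];c=np.array([.6125,-.4335])
for n,a,b,d in(('mark_in',(138,92),(309,308),(217,190)),('mark_out',None,(105,265),(20,148)),('ptr',(142,129),(353,331),(260,212)),('tick',(137,121),(328,327),(244,191))):
  X,e=tri((W9,B(b)),(W10,C(d)));s=np.arctan2(*(X[:2]-c));print(n,X.round(4),round(e,2),s.round(4))
  if a: 
    X,e=tri((W9,B(b)),(W10,C(d)),(W4,A(a)));print('   3v',X.round(4),round(e,2),np.arctan2(*(X[:2]-c)).round(4))
print('pivot w4',((px({'mtx':K,'world_to_cam':W4},(.6125,-.4335,.08))-[270,0])*5))
E
```

```text
mark_in [ 0.6477 -0.2899  0.0716] 2.55 0.2406
   3v [ 0.6475 -0.2891  0.0751] 2.4 0.2377
mark_out [ 0.6539 -0.2608  0.0706] 3.12 0.235
ptr [ 0.6445 -0.2962  0.0723] 2.38 0.2293
   3v [ 0.645  -0.295   0.0797] 2.35 0.2306
tick [ 0.6453 -0.2938  0.0616] 2.4 0.2304
   3v [ 0.6457 -0.2923  0.0715] 2.64 0.2312
pivot w4 [ 340 1090]
```

Run:
```python
import cv2,numpy as np
w9=cv2.imread('pics/w9.png');w10=cv2.imread('pics/w10.png')
for c in(330,341,352):print('w9',c,[f"{r}:{w9[r,c].tolist()}" for r in range(114,134)])
for c in(358,366,372,380,390):print('w9 row',c,[f"{r}:{int(w9[r,c].mean())}" for r in range(118,145)])
a=cv2.resize(w10,None,fx=.2,fy=.2,interpolation=cv2.INTER_AREA)
for c in(15,25,38):print('w10',c,[f"{r}:{a[r,c].tolist()}" for r in range(22,46)])
b=cv2.resize(cv2.imread('pics/w4c.png'),None,fx=.2,fy=.2,interpolation=cv2.INTER_AREA)
for r in(4,10,15,18,20,22,24,27,32,40):print('w4',r,[f"{c}:{int(b[r,c].mean())}" for c in range(18,42)])
```

```text
w9 330 ['114:[108, 119, 114]', '115:[241, 248, 245]', '116:[247, 249, 248]', '117:[244, 247, 245]', '118:[244, 247, 245]', '119:[244, 247, 245]', '120:[247, 250, 248]', '121:[239, 246, 243]', '122:[77, 84, 80]', '123:[23, 21, 20]', '124:[30, 27, 27]', '125:[29, 28, 26]', '126:[30, 28, 28]', '127:[35, 35, 33]', '128:[31, 28, 28]', '129:[30, 29, 27]', '130:[29, 27, 26]', '131:[30, 30, 28]', '132:[31, 30, 28]', '133:[30, 29, 28]']
w9 341 ['114:[20, 19, 20]', '115:[14, 13, 12]', '116:[45, 49, 46]', '117:[172, 183, 179]', '118:[249, 253, 251]', '119:[245, 248, 247]', '120:[244, 246, 245]', '121:[244, 246, 245]', '122:[245, 247, 246]', '123:[246, 250, 248]', '124:[215, 230, 224]', '125:[35, 34, 34]', '126:[27, 26, 25]', '127:[30, 28, 27]', '128:[37, 36, 34]', '129:[36, 36, 35]', '130:[30, 27, 26]', '131:[26, 27, 24]', '132:[21, 20, 18]', '133:[85, 88, 85]']
w9 352 ['114:[247, 251, 249]', '115:[152, 159, 154]', '116:[18, 18, 18]', '117:[28, 28, 24]', '118:[26, 24, 22]', '119:[72, 77, 75]', '120:[220, 233, 227]', '121:[252, 254, 253]', '122:[248, 251, 249]', '123:[248, 251, 249]', '124:[248,
[... 4879 characters left out ...]
:230', '22:230', '23:229', '24:225', '25:204', '26:203', '27:207', '28:208', '29:212', '30:209', '31:157', '32:123', '33:120', '34:130', '35:137', '36:137', '37:137', '38:137', '39:139', '40:138', '41:136']
w4 32 ['18:223', '19:221', '20:222', '21:223', '22:223', '23:224', '24:221', '25:200', '26:191', '27:203', '28:210', '29:211', '30:211', '31:208', '32:159', '33:132', '34:135', '35:136', '36:137', '37:136', '38:136', '39:136', '40:139', '41:189']
w4 40 ['18:217', '19:215', '20:216', '21:217', '22:217', '23:217', '24:218', '25:219', '26:218', '27:195', '28:192', '29:204', '30:210', '31:211', '32:211', '33:184', '34:149', '35:128', '36:133', '37:141', '38:141', '39:139', '40:139', '41:138']
```

Measured precisely, both views agree that the pointer is still about 1 mm (0.007 rad) short, or 3.5° of knob. The machine is still off, so I'll correct it.

Emit:
move_arm --series "-34 16 0 0 0 -56;-68 32 0 0 0 -56;-102 50 0 0 0 -56;-136 66 0 0 0 -56;-170 83 0 0 0 -56;-170 83 0 0 0 -56;-170 83 0 0 0 -56;-170 83 0 0 0 -56" --jaw 0.6

```text
time: 42.65
position: [0.4805, -0.3787, 0.2322]
tool_rot: [0.882, 0.471, 0.0, 0.0]
ft_force: [0.3, -0.1, -0.1]
grip_width: 0.0456
grip_force: 0.0
```

Emit:
move_arm --series "0 0 0 0 0 -5;0 0 0 0 0 -9;0 0 0 0 0 -9;0 0 0 0 0 -9;0 0 0 0 0 -9"

```text
time: 43.07
position: [0.4816, -0.3779, 0.2318]
tool_rot: [0.844, 0.537, 0.0, 0.0]
ft_force: [-0.5, 0.1, -0.1]
grip_width: 0.0521
grip_force: 0.0
```

Run:
```python
from h import *
o=robot.get_obs();print(o['time'],o['position'],o['grip_width'],go(.481,-.3777,.1025,65.1))
```

```text
43.0667 [ 0.48160607 -0.3779363   0.23183996] 0.05212010237855291 (array([ -0. ,  -0.7, 129.3]), np.float64(-0.1))
```

Emit:
move_arm --series "0 0 30 0 0 0;0 0 65 0 0 0;0 0 95 0 0 0;0 0 118 0 0 0;0 0 129 0 0 0;0 0 129 0 0 0;0 0 129 0 0 0;0 0 129 0 0 0"

```text
time: 43.73
position: [0.4826, -0.379, 0.1042]
tool_rot: [0.843, 0.538, 0.0, 0.002]
ft_force: [0.2, 1.0, -0.3]
grip_width: 0.0521
grip_force: 0.0
```

Emit:
move_arm --series "0 0 0 0 0 0;0 0 0 0 0 0;0 0 0 0 0 0;0 0 0 0 0 0;0 0 0 0 0 0;0 0 0 0 0 0;0 0 0 0 0 0;0 0 0 0 0 0" --jaw 0

```text
time: 44.4
position: [0.4807, -0.3775, 0.1027]
tool_rot: [0.843, 0.538, -0.001, -0.001]
ft_force: [-3.6, 1.5, 4.0]
grip_width: 0.0138
grip_force: 30.0
```

Emit:
move_arm --series "0 0 0 0 0 0;0 0 0 0 0 0;0 0 0 0 0 0;0 0 0 0 0 2;0 0 0 0 0 3.5;0 0 0 0 0 3.5;0 0 0 0 0 3.5;0 0 0 0 0 3.5"

```text
time: 45.07
position: [0.4807, -0.3775, 0.1027]
tool_rot: [0.859, 0.512, -0.001, -0.001]
ft_force: [-4.1, 1.7, 5.3]
grip_width: 0.014
grip_force: 30.0
```

Emit:
move_arm --series "0 0 0 0 0 0;0 0 0 0 0 0;0 0 0 0 0 0;0 0 0 0 0 0;0 0 0 0 0 0;0 0 0 0 0 0;0 0 -40 0 0 0;0 0 -80 0 0 0" --jaw 0.6

```text
time: 45.73
position: [0.4802, -0.3764, 0.18]
tool_rot: [0.859, 0.512, -0.001, -0.004]
ft_force: [0.8, -0.7, -0.2]
grip_width: 0.0504
grip_force: 0.0
```

Emit:
move_arm --series "0 0 -40 0 0 0;0 30 -80 0 0 0;0 60 -80 0 0 0;0 90 -80 0 0 0;0 125 -80 0 0 0;0 125 -80 0 0 0;0 125 -80 0 0 0;0 125 -80 0 0 0"

```text
time: 46.4
position: [0.5908, -0.4368, 0.2616]
tool_rot: [0.859, 0.512, -0.0, -0.001]
ft_force: [0.8, -0.2, -0.2]
grip_width: 0.0522
grip_force: 0.0
```

Run:
```python
from h import *
o=robot.get_obs();print(o['time'],o['position'],R.from_quat(o['tool_rot']).as_matrix()[:2,0])
w=robot.camera('wrist');save(w,'w11.png');b=w['img'].mean(2).astype(int)
print(px(w,(.648,-.29,.072)),px(w,(.6125,-.4335,.08)),[ (np.round(d['xyz'],3),px(w,d['xyz'])) for d in robot.tip_of(w,'pointer_tip')[:1]])
for r in list(range(2,40,2))+[44,48]:print(r,b[r,278:312].tolist())
```

```text
46.4 [ 0.59081117 -0.4368282   0.26163069] [0.47613883 0.87936991]
[288  10] [338 207] [(array([ 0.65 , -0.294,  0.074]), array([293,  13]))]
2 [37, 35, 30, 23, 55, 234, 249, 245, 245, 246, 248, 178, 47, 12, 17, 11, 71, 253, 184, 30, 26, 30, 31, 28, 30, 27, 13, 241, 247, 135, 21, 27, 29, 28]
4 [32, 38, 34, 28, 15, 212, 250, 247, 245, 246, 249, 239, 124, 10, 16, 16, 2, 168, 176, 86, 21, 28, 29, 30, 30, 26, 17, 125, 251, 175, 20, 27, 30, 29]
6 [27, 37, 41, 32, 25, 30, 235, 253, 245, 237, 221, 192, 110, 27, 17, 18, 13, 182, 255, 174, 17, 25, 31, 30, 30, 28, 22, 57, 247, 216, 86, 23, 28, 30]
8 [24, 33, 39, 37, 32, 21, 56, 92, 105, 108, 108, 108, 108, 60, 26, 27, 24, 74, 247, 191, 58, 28, 31, 31, 29, 29, 26, 11, 241, 216, 86, 14, 26, 37]
10 [18, 27, 34, 41, 35, 28, 66, 110, 124, 119, 104, 74, 45, 29, 29, 26, 27, 28, 24, 24, 24, 22, 25, 36, 53, 74, 79, 87, 179, 248, 218, 212, 231, 231]
12 [85, 23, 29, 36, 38, 30, 28, 17, 172, 252, 163, 13, 20, 19, 24, 35, 48, 73, 95, 126, 176, 222, 232, 230, 231, 227, 221, 220, 232, 210, 212, 221, 219, 217]
14 [111, 24, 27, 31, 33, 27, 20, 16, 61, 233, 205
[... 1847 characters left out ...]
220]
36 [219, 218, 218, 219, 219, 220, 221, 223, 224, 224, 223, 222, 223, 187, 182, 202, 209, 210, 211, 204, 172, 133, 121, 137, 142, 139, 140, 139, 139, 138, 134, 199, 223, 220]
38 [219, 218, 220, 222, 223, 224, 223, 223, 221, 222, 220, 220, 220, 220, 191, 195, 209, 210, 212, 215, 178, 196, 155, 117, 132, 140, 139, 139, 140, 138, 134, 131, 200, 220]
44 [220, 219, 219, 218, 218, 219, 219, 223, 223, 223, 222, 221, 221, 220, 222, 185, 182, 205, 211, 213, 213, 206, 145, 112, 120, 120, 122, 134, 138, 137, 133, 193, 217, 215]
48 [221, 223, 223, 223, 223, 222, 220, 219, 219, 219, 219, 220, 220, 218, 215, 216, 180, 181, 205, 211, 213, 213, 204, 145, 113, 116, 129, 134, 133, 134, 135, 136, 137, 135]
```

The pointer is now within about 0.3 mm of the mark's centreline. Next I'll go round to the far side of the lever with the gripper closed.

Emit:
move_arm --series "30 -20 0 0 0 56;60 -40 0 0 0 56;90 -60 0 0 0 56;120 -80 0 0 0 56;148 -98 0 0 0 56;148 -98 0 0 0 56;148 -98 0 0 0 56;148 -98 0 0 0 56" --jaw 0

```text
time: 47.17
position: [0.5749, -0.2593, 0.2636]
tool_rot: [0.999, 0.046, 0.0, 0.0]
ft_force: [0.4, -0.5, -0.1]
grip_width: 0.0071
grip_force: 0.0
```

Emit:
move_arm --series "0 0 0 0 0 5.6;0 0 0 0 0 5.6;0 0 0 0 0 5.6;0 0 0 0 0 5.6"

```text
time: 47.5
position: [0.5753, -0.2607, 0.263]
tool_rot: [1.0, 0.0, 0.0, 0.0]
ft_force: [0.4, -0.1, -0.3]
grip_width: 0.0003
grip_force: 0.0
```

Run:
```python
from h import *
o=robot.get_obs();print(o['time'],o['position'],o['grip_width'],go(.568,-.26,.157,0))
w=robot.camera('wrist')
print([(np.round(d['xyz'],3),round(d['p'],2)) for d in robot.tip_of(w,'isolator_tip')[:2]])
b=w['img'].mean(2).astype(int);u=px(w,(.648,-.29,.072));print(u)
for c in(-20,-10,0,8,14,20,26,34):print(u[0]+c,b[u[1]-16:u[1]+24,u[0]+c].tolist())
```

```text
47.5 [ 0.57533113 -0.26067757  0.26300225] 0.00028189000098105326 (array([ -7.3,  -0.7, 106. ]), np.float64(0.0))
[(array([ 0.552, -0.344,  0.002]), 0.46)]
[353 130]
333 [29, 29, 29, 16, 18, 19, 16, 21, 110, 245, 248, 245, 245, 247, 246, 94, 18, 25, 29, 32, 28, 29, 28, 25, 23, 23, 26, 26, 27, 27, 28, 26, 22, 64, 212, 254, 11, 24, 28, 28]
343 [32, 28, 28, 14, 57, 155, 109, 10, 18, 12, 52, 191, 252, 246, 245, 246, 249, 233, 18, 23, 27, 30, 28, 25, 21, 116, 255, 121, 17, 27, 28, 27, 27, 26, 31, 136, 255, 70, 22, 27]
353 [22, 26, 27, 26, 24, 22, 16, 19, 70, 152, 155, 188, 188, 206, 214, 212, 210, 216, 234, 231, 220, 221, 220, 220, 220, 220, 220, 220, 220, 221, 219, 220, 220, 219, 219, 220, 219, 219, 219, 220]
361 [214, 215, 215, 214, 215, 213, 126, 133, 133, 133, 133, 133, 134, 132, 133, 157, 215, 210, 210, 206, 200, 176, 195, 217, 215, 214, 215, 215, 214, 214, 213, 214, 214, 214, 214, 214, 213, 213, 213, 214]
367 [223, 222, 222, 223, 223, 223, 203, 206, 201, 136, 138, 140, 138, 140, 138, 135, 122, 185, 219, 210, 207, 203, 187, 161, 223, 220, 220, 220, 219, 219, 220, 219, 220, 220, 219, 218, 219, 219, 219, 218]
373 [221, 221, 221, 222, 222, 221, 221, 224, 219, 131, 137, 137, 137, 138, 139, 138, 136, 118, 145, 210, 210, 211, 206, 201, 184, 202, 220, 219, 218, 218, 219, 219, 219, 220, 219, 218, 218, 219, 218, 218]
379 [213, 214, 214, 213, 214, 214, 214, 215, 210, 124, 132, 131, 131, 131, 132, 132, 130, 115, 112, 108, 178, 216, 208, 208, 204, 190, 161, 217, 215, 213, 213, 212, 212, 213, 213, 212, 214, 212, 213, 213]
387 [217, 218, 218, 218, 218, 219, 218, 219, 220, 216, 126, 132, 134, 134, 134, 136, 135, 136, 133, 119, 115, 109, 172, 215, 208, 209, 204, 193, 127, 93, 98, 114, 109, 87, 99, 157, 222, 216, 214, 215]
```

This second view agrees: the pointer is on the mark line to within 0.3 px. Now I'll pull the lever back.

Emit:
move_arm --series "-6 0 30 0 0 0;-6 0 65 0 0 0;-6 0 95 0 0 0;-6 0 106 0 0 0;-6 0 106 0 0 0;-6 0 106 0 0 0"

```text
time: 48.1
position: [0.5702, -0.261, 0.1568]
tool_rot: [1.0, -0.0, 0.0, -0.0]
ft_force: [-0.3, -0.5, 0.4]
grip_width: 0.0004
grip_force: 0.0
```

Emit:
move_arm --series "-15 0 0 0 0 0;-30 0 -2 0 0 0;-45 0 -5 0 0 0;-58 0 -5 0 0 0;-71 0 -4 0 0 0;-84 0 0 0 0 0;-95 0 2 0 0 0;-95 0 2 0 0 0"

```text
time: 48.77
position: [0.4745, -0.2614, 0.1568]
tool_rot: [1.0, -0.001, 0.001, 0.001]
ft_force: [-0.2, 0.3, 0.5]
grip_width: 0.0002
grip_force: 0.0
```

Run:
```python
from h import *
o=robot.get_obs();print(o['position'],o['ft_force'])
for p in(robot.camera('side'),robot.camera('top')):print([ (np.round(d['xyz'],3),round(d['p'],2)) for d in robot.tip_of(p,'isolator_tip')[:2]])
```

```text
[ 0.47450867 -0.26136636  0.15684646] [-0.24036318  0.2837359   0.48428375]
[(array([ 0.45 , -0.262,  0.153]), 0.64)]
[]
```

Emit:
move_arm --series "-4 0 0 0 0 0;-8 0 0 0 0 0;-11 0 0 0 0 0;-11 0 0 0 0 0;-11 0 0 0 0 0"

```text
time: 49.38
position: [0.4661, -0.2614, 0.1552]
tool_rot: [1.0, -0.001, 0.003, 0.001]
ft_force: [4.9, 0.0, -0.2]
grip_width: 0.0004
grip_force: 2.4
```

At the stop: 4.9 N at x = 0.466. I'll back off, lift clear and check.

Emit:
move_arm --series "20 0 0 0 0 0;50 0 0 0 0 0;50 0 -40 0 0 0;50 0 -80 0 0 0;50 0 -120 0 0 0;50 -40 -130 0 0 0;50 -80 -130 0 0 0;50 -120 -130 0 0 0"

```text
time: 50.05
position: [0.5138, -0.1401, 0.2858]
tool_rot: [1.0, -0.001, 0.001, 0.0]
ft_force: [0.2, 0.4, -0.9]
grip_width: 0.0006
grip_force: 0.0
```

Emit:
move_arm --series "0 0 0 0 0 0;0 0 0 0 0 0;0 0 0 0 0 0;0 0 0 0 0 0"

```text
time: 50.38
position: [0.5141, -0.1418, 0.2845]
tool_rot: [1.0, -0.001, -0.0, 0.0]
ft_force: [0.8, -0.7, -0.5]
grip_width: 0.0007
grip_force: 0.0
```

Run:
```python
from h import *
o=robot.get_obs();print(o['time'],o['position'],o['ft_force'])
t=robot.camera('top');s=robot.camera('side')
for n in('isolator_tip','pointer_tip','mark_point','adapter1'):
  for p in(t,s):print(n,[(np.round(d['xyz'],3).tolist(),round(d['p'],2)) for d in robot.tip_of(p,n) if d['p']>.35])
```

```text
50.3833 [ 0.51406365 -0.14184091  0.28447335] [ 0.82860271 -0.70073444 -0.53002621]
isolator_tip []
isolator_tip [([0.441, -0.262, 0.151], 0.75)]
pointer_tip [([0.648, -0.292, 0.069], 0.83)]
pointer_tip [([0.48, 0.401, 0.022], 0.75), ([0.651, -0.294, 0.078], 0.52)]
mark_point [([0.647, -0.294, 0.068], 0.47)]
mark_point [([0.646, -0.293, 0.08], 0.41)]
adapter1 [([0.492, 0.294, 0.025], 0.88), ([0.326, 0.12, 0.016], 0.81), ([0.588, 0.294, 0.02], 0.8), ([0.577, 0.403, 0.023], 0.71), ([0.481, 0.405, 0.019], 0.7)]
adapter1 [([0.49, 0.293, 0.023], 0.92), ([0.324, 0.116, 0.022], 0.88), ([0.578, 0.407, 0.025], 0.86), ([0.478, 0.404, 0.022], 0.75), ([0.586, 0.297, 0.026], 0.59)]
```

Everything checks out: lever on, pointer at the mark, and all four adapters in the tote.

```bash
python3 -c "
from rig import robot
print(robot.hand_in())"
```

```text
the job is handed in; nothing more can be done
None
```

The job is done and handed in: with the machine off, I moved all four steel adapters from the tray into the tote and turned the knob until the pointer sat within about 0.3 mm of the white mark, then switched the machine back on.

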